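Clear, level and load the petri dish levelling table

TASK

The small aluminium levelling table rocks on its feet. First clear all the blue foam offcuts off it into the grey waste bin; then, with the plate empty, turn the two black knobs of its front screw feet until the table stands level with all four feet firmly on the bench. Finally stand every petri dish flat on the plate, side by side and wholly within its edges.

Things in the scene. Friction and masses are not known exactly. Their poses are not given: they have to be found in the camera images.
- table: levelling table, 1.2 kg, standing loose on the bench: aluminium plate 170 mm (x) by 180 mm (y), 10 mm thick, its top 40 mm above the origin. Origin below the plate's centre in the plane of the undersides of the two fixed rear feet; z up, normal to the plate; x away from the two knobs. Fixed rear feet at x +65, y +-65 mm; screw feet at x -60, y +-65 mm (left is +y)
- knob_left: black round knob, 36 mm wide, 32 mm high, yellow line on top, on the front left screw foot; origin at its middle, 68 mm above the underside of the foot's pad; z up. Clockwise from above screws the foot out downward (10 mm a turn) and raises that corner, anticlockwise lowers it. Stiff (0.06 N m), stays where left. With the foot at the right length its underside is 12 mm above the plate
- knob_right: black round knob, 36 mm wide, 32 mm high, yellow line on top, on the front right screw foot; origin at its middle, 68 mm above the underside of the foot's pad; z up. Clockwise from above screws the foot out downward (10 mm a turn) and raises that corner, anticlockwise lowers it. Stiff (0.06 N m), stays where left. With the foot at the right length its underside is 12 mm above the plate
- pad_front_left (a point): front left foot: the centre of the underside of its rubber pad (26 mm across, 12 mm high). Level table: at table x -60, y +65 mm, z 0. Turning the knob moves pad and knob together along the table's z, 10 mm a full turn, from 11 mm higher to 7 mm lower than the level position
- pad_front_right (a point): front right foot: the centre of the underside of its rubber pad (26 mm across, 12 mm high). Level table: at table x -60, y -65 mm, z 0. Turning the knob moves pad and knob together along the table's z, 10 mm a full turn, from 11 mm higher to 7 mm lower than the level position
- pad_rear_left (a point): fixed rear left foot of the table: centre of the underside of its pad, at table (65, 65, 0) mm
- pad_rear_right (a point): fixed rear right foot of the table: centre of the underside of its pad, at table (65, -65, 0) mm
- foam1: light blue foam offcut lying on the table at first, 66 x 34 x 34 mm, one end stepped down to about 22 mm high (from x = +10 to +33 mm; the high part runs from x = -33 to +11); origin at the centre of its underside, x along its length; 25 g. May be absent
- foam2: light blue foam offcut lying on the table at first, 66 x 34 x 34 mm, one end stepped down to about 22 mm high (from x = +10 to +33 mm; the high part runs from x = -33 to +11); origin at the centre of its underside, x along its length; 25 g. May be absent
- foam3: light blue foam offcut lying on the table at first, 66 x 34 x 34 mm, one end stepped down to about 22 mm high (from x = +10 to +33 mm; the high part runs from x = -33 to +11); origin at the centre of its underside, x along its length; 25 g. May be absent
- waste_bin: open grey plastic waste bin, fixed to the bench, 110 mm (x) by 120 mm (y) outside, 75 mm high, walls 4 mm; origin at the centre of its underside. To its left rise a gas stand and hoses (from x 0.57 m outward for y over 0.04 m; keep clear), and a fixed tray of bottles, 130 mm high, stands between x 0.2 and 0.64, y -0.1 and 0.42 m
- dish1: closed petri dish with pinkish contents, 54 mm across (lid 58 in looks), 14 mm high, 24 g; origin at the centre of its underside, z up. Stands on the bench at first. May be absent
- dish2: closed petri dish with pinkish contents, 54 mm across (lid 58 in looks), 14 mm high, 24 g; origin at the centre of its underside, z up. Stands on the bench at first. May be absent
- dish3: closed petri dish with pinkish contents, 54 mm across (lid 58 in looks), 14 mm high, 24 g; origin at the centre of its underside, z up. Stands on the bench at first. May be absent

How it is judged:
On the way, in this order (a step that is already met when the one before it is completed fails the run):
1. every foam offcut lies in the waste bin (x of foam1 in the frame of waste_bin between -0.052 and 0.052 m and y of foam1 in the frame of waste_bin between -0.057 and 0.057 m and z of each of foam1, foam2, foam3 in the frame of waste_bin below 0.06 m and x of foam2 in the frame of waste_bin between -0.052 and 0.052 m and y of foam2 in the frame of waste_bin between -0.057 and 0.057 m and x of foam3 in the frame of waste_bin between -0.052 and 0.052 m and y of foam3 in the frame of waste_bin between -0.057 and 0.057 m), for 0.2 s.
2. the empty table, let go, stands level with all four feet on the bench (height (world z) of each of pad_front_left, pad_front_right, pad_rear_left, pad_rear_right below 0.0015 m and angle between table's own z axis and vertical below 0.015 rad and linear speed of table below 0.01 m/s and angular speed of table below 0.05 rad/s and contact force between the fingers and table below 0.1 N and contact force between each of dish1, dish2, dish3 and table below 0.05 N), for 0.5 s.
At the end, for the whole second after the job is handed in: All offcuts in the bin; table at rest, each of its four feet less than 1.5 mm above the bench and the plate tilted under 0.015 rad; every dish flat (either way up) and at rest on the plate, its centre within 62 mm (x) and 67 mm (y) of the plate's (all of step 1 and height (world z) of each of pad_front_left, pad_front_right, pad_rear_left, pad_rear_right below 0.0015 m and angle between table's own z axis and vertical below 0.015 rad and linear speed of each of table, dish1, dish2, dish3 below 0.01 m/s and angular speed of table below 0.05 rad/s and x of dish1 in the frame of table between -0.062 and 0.062 m and y of dish1 in the frame of table between -0.067 and 0.067 m and ((z of dish1 in the frame of table between 0.037 and 0.044 m and angle between dish1's own z axis and vertical below 0.1 rad) or (z of dish1 in the frame of table between 0.05 and 0.058 m and angle between dish1's own z axis and vertical above 3.04 rad)) and x of dish2 in the frame of table between -0.062 and 0.062 m and y of dish2 in the frame of table between -0.067 and 0.067 m and ((z of dish2 in the frame of table between 0.037 and 0.044 m and angle between dish2's own z axis and vertical below 0.1 rad) or (z of dish2 in the frame of table between 0.05 and 0.058 m and angle between dish2's own z axis and vertical above 3.04 rad)) and x of dish3 in the frame of table between -0.062 and 0.062 m and y of dish3 in the frame of table between -0.067 and 0.067 m and ((z of dish3 in the frame of table between 0.037 and 0.044 m and angle between dish3's own z axis and vertical below 0.1 rad) or (z of dish3 in the frame of table between 0.05 and 0.058 m and angle between dish3's own z axis and vertical above 3.04 rad))); the robot touches nothing.
Of foam1, foam2, foam3 only 2 to 3 are there at a start; the rules pass over those that are not, and their reading is None.
Of dish1, dish2, dish3 only 2 to 3 are there at a start; the rules pass over those that are not, and their reading is None.
At some moment in a run one of foam1, foam2, foam3 may be knocked a few centimetres aside while the robot is not near it.
Once in a run the grip may slacken for a moment while it holds something.
It also fails if it takes over 210 s, if anything falls off the work surface, if the arm or the gripper's body presses on something with over 40 N, if the wrist force passes 120 N, or if a joint passes its speed limit or range.

ROBOT

A 7-joint arm with a two-finger parallel gripper is mounted at the origin on a cart in front of the work surface, level with it; the furniture and walls round the work are solid. World frame = base frame: x ahead of the robot, y to its left, z up, the work surface at z = 0. Lengths are in m, angles in rad, forces in N, time in s.
With the tool pointing down it reaches from about 0.4 to 0.875 m from the base axis. Payload 19.3 kg.
Tool frame: the origin (TCP) lies midway between the tips of the shut fingers; the grasp point (between the pads) lies 19 mm behind it (bot.pinch_z is the distance from the TCP to the grasp point, in m); z points along the fingers, y is the line along which they close (so a half turn about z gives the same grasp; the last joint's range is limited). The gripper opens to 85 mm and grips with 20 to 120 N. Pads are 22 mm wide; open, the fingers measure 114 mm over their backs; the gripper's body (76 mm by 85 mm) begins 54 mm behind the grasp point. The pads swing forward as they close: fully open they stand 13 mm farther back than shut.
Start: joints at [-1.402, 0.521, -0.036, 1.599, 0.021, 1.021, -0.113], TCP at [0.148, 0.607, 0.231] pointing down, gripper open.
Joint ranges: [-2.91, 2.91], [-0.3, 2.13], [-1.5, 1.42], [0.17, 2.43], [-1.26, 4.41], [0.16, 1.93], [-2.52, 2.52]. Speed limits (rad/s): [1.89, 1.89, 2.39, 2.39, 3.01, 3.01, 3.01].

INTERFACE

Orientations are given as [roll, pitch, yaw] about the fixed x, y, z axes, in that order (R = Rz(yaw) Ry(pitch) Rx(roll)).
In Python, from workcell import observe, viewer, bot gives the robot as it stands. The module is installed in compiled form; this text tells all that it offers.
- The arm moves only by the tool play_rows, never from a script. Its argument "motion" is a list of rows, each a list of 7 numbers: the shift along the tool's x, y, z in cm, then the turn, a rotation vector about the tool's x, y, z in rad, then the opening, from -1 (shut) to 1 (fully open), so that 0 is half open. A call has exactly 5 rows; each row is the pose to reach, as a shift and turn from the pose commanded when the call began, along the tool's axes at that moment; what a row does not reach only later rows make up. A row lasts 1/10 s, in which the tool goes at most 50 mm and 8.59 degrees, less where a joint would pass 70% of its speed; a pose out of reach is approached as far as the arm can. A call with a gripper value outside its range is refused whole. The fingers move at their own pace and stop on an object; "squeeze" is the grip in N (left out, the last holds). Time passes only in rows, so rows that repeat a pose let the fingers close, or fill a call up. It gives the time, the measured TCP pose, the force, the opening and the grip force at its end, in the units of the state.
- observe(): the state, without advancing time (a new reading comes with each control period).
- viewer.grab_frame(name): name is "scene" or "side" or "wrist"; returns (picture, depth): 420x560x3 uint8, red, green, blue; 420x560 float32, m along the optical axis (not along the pixel's ray), 0 where there is no reading.
- viewer.camera_info(name): a dict with "fx", "fy", "cx", "cy" (pixels), "k1" (the pictures are not rectified: a ray, as slopes to the right and down, at radius r is drawn at 1 + k1 r^2 times it, then the intrinsics apply), "R" (3x3) and "t" (3): a world point X has camera coordinates R X + t. Camera axes: x right, y down, z forward; pixel columns grow to the right and rows downward; lengths in m; the calibration is good to about 2 mm. A picture is of the moment at which its call begins: read the wrist's pose just before it. camera_info takes no time and is no camera call; for the wrist camera it gives the pose at the moment of the call.
- bot.job_done(): hands the job in; it is judged then, once.
The state is a dict: "clock": time; "qpos": joint angles; "qd": joint speeds; "joint_efforts": joint torques, N m; "position": TCP position; "tool_rot": TCP orientation; "force": force on the tool from outside, world axes, zero at the start; "moment": the same for the moment, N m; "grip_width": finger opening in m; "finger_force": force on a finger pad.
Only numpy, scipy, OpenCV 4.12 (cv2) and the standard library are available. Lean on these libraries where they do the work, as an engineer would, in place of code of your own. Each camera call takes 0.05 s, during which the arm holds its last target. There are 200 camera calls.

## Working session

There is one attempt and no reset: what is moved stays moved. The work goes in short steps, Python scripts to look and compute and a tool call to move; the robot and the scene stay as the last step left them, time stands still between calls to the robot, and variables do not carry over. Pictures are saved under pics/ and viewed, at most 14 in all, crops included, and the job is handed in when it is done.

Besides the shell and the picture viewer there is one more tool, called by a JSON object that holds its "name" and its "arguments", one argument or row to a line. play_rows: Moves the arm, as the interface text tells. Its arguments: {"type":"object","properties":{"motion":{"type":"array"},"squeeze":{"type":"number"}},"required":["motion"]}

```bash
mkdir -p pics
cat > h.py <<'E'
import numpy as np, cv2
from workcell import observe, viewer, bot
from scipy.spatial.transform import Rotation as Rn
def grab(n,fn=None):
    ci=viewer.camera_info(n); p,d=viewer.grab_frame(n)
    if fn: cv2.imwrite('pics/'+fn,p[:,:,::-1])
    return p,d,ci
def cloud(d,ci):
    h,w=d.shape; K=np.array([[ci['fx'],0,ci['cx']],[0,ci['fy'],ci['cy']],[0,0,1.]])
    u,v=np.meshgrid(np.arange(w),np.arange(h))
    pts=np.stack([u,v],-1).reshape(-1,1,2).astype(float)
    n=cv2.undistortPoints(pts,K,np.array([ci['k1'],0,0,0.])).reshape(h,w,2)
    c=np.dstack([n*d[...,None],d])
    R=np.array(ci['R']);t=np.array(ci['t'])
    X=(c-t)@R
    X[d<=0]=np.nan
    return X
E
python3 - <<'E'
from h import *
s=observe(); print({k:np.round(v,3) for k,v in s.items()}, bot.pinch_z)
ims=[]
for n in ['scene','side','wrist']:
    p,d,ci=grab(n,n+'0.png'); np.savez(n+'0.npz',p=p,d=d,X=cloud(d,ci)); print(n,np.round(-np.array(ci['R']).T@ci['t'],3),np.round(ci['R'],2).tolist())
E
```

```text
{'clock': np.float64(0.0), 'qpos': array([-1.402,  0.522, -0.036,  1.6  ,  0.021,  1.021, -0.113]), 'qd': array([ 0.001, -0.001,  0.   ,  0.001,  0.001, -0.002,  0.   ]), 'joint_efforts': array([-2.0000e-03, -9.2708e+01,  1.9790e+00, -3.6993e+01,  1.8000e-02,
        8.0000e-03, -0.0000e+00]), 'position': array([0.148, 0.607, 0.231]), 'tool_rot': array([-3.14 ,  0.   ,  2.903]), 'force': array([-0.358,  0.571,  0.792]), 'moment': array([-0.033, -0.035,  0.054]), 'finger_force': np.float64(0.0), 'grip_width': np.float64(0.086)} 0.0187
scene [ 0.008 -0.604  0.548] [[0.61, -0.8, 0.0], [-0.45, -0.35, -0.82], [0.65, 0.5, -0.57]]
side [0.932 0.124 0.782] [[-0.66, 0.75, 0.01], [0.62, 0.55, -0.56], [-0.43, -0.36, -0.83]]
wrist [0.083 0.623 0.373] [[0.24, 0.97, -0.0], [0.94, -0.23, 0.27], [0.26, -0.06, -0.96]]
```

View pics/scene0.png

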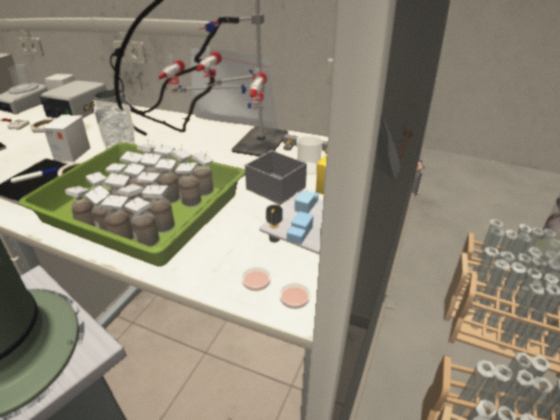

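View pics/side0.png

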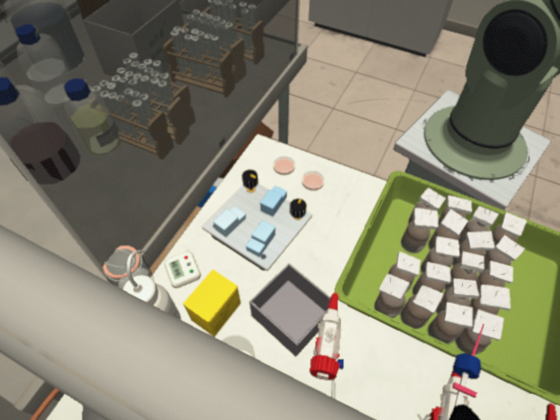

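The side view shows two dishes at (284,165) and (313,180), three foams at (273,199), (229,220) and (262,238), knobs at (250,178) and (298,207), and the bin at (292,305). I'll measure these from an enlarged crop.

Run:
```python
from h import *
z=np.load('side0.npz');p=z['p'];X=z['X']
c=p[145:365,180:370]; cv2.imwrite('pics/c0.png',cv2.resize(c,None,fx=3.1,fy=2.7,interpolation=cv2.INTER_CUBIC)[:,:,::-1])
# top-down rectified map from side cloud
R=[];
for (u,v) in [(284,165),(313,180),(273,199),(229,220),(262,238),(250,176),(298,205),(207,226),(267,266),(310,217),(292,267),(251,307),(293,351),(340,305),(150,200),(210,300),(185,268)]:
    print((u,v),np.round(X[v,u],3))
img=p.astype(int); 
blue=(img[...,2]-img[...,0]>35)&(X[...,2]>0.055)&(X[...,2]<0.1)&(X[...,0]>0.4)
n,l,st,ce=cv2.connectedComponentsWithStats(blue.astype(np.uint8))
for i in range(1,n):
    if st[i,4]>60:
        P=X[l==i];print(st[i,:5],'all',np.round(P.mean(0),3)); 
        for lo,hi in [(.056,.068),(.068,.09)]:
            Q=P[(P[:,2]>lo)&(P[:,2]<hi)]
            if len(Q)>10: print(lo,len(Q),np.round(Q.mean(0),3), cv2.minAreaRect((Q[:,:2]*1000).astype(np.float32)))
```

```text
(284, 165) [ 0.416 -0.315  0.016]
(313, 180) [ 0.405 -0.231  0.015]
(273, 199) [ 0.544 -0.236  0.073]
(229, 220) [ 0.647 -0.267  0.076]
(262, 238) [ 0.632 -0.187  0.073]
(250, 176) [ 0.54  -0.308  0.09 ]
(298, 205) [ 0.526 -0.181  0.082]
(207, 226) [ 0.675 -0.311  0.04 ]
(267, 266) [ 0.661 -0.148  0.041]
(310, 217) [ 0.508 -0.159  0.039]
(292, 267) [ 0.643 -0.098  0.075]
(251, 307) [ 0.749 -0.107  0.055]
(293, 351) [0.753 0.    0.026]
(340, 305) [ 0.613  0.008 -0.   ]
(150, 200) [ 0.739 -0.389  0.13 ]
(210, 300) [ 0.797 -0.162  0.087]
(185, 268) [ 0.769 -0.281  0.019]
[261 187  25  22 324] all [ 0.539 -0.241  0.071]
0.056 78 [ 0.513 -0.245  0.064] ((512.6863403320312, -245.53492736816406), (32.855098724365234, 17.379953384399414), 89.58655548095703)
0.068 246 [ 0.547 -0.239  0.073] ((546.8261108398438, -240.39633178710938), (44.3505859375, 33.4493408203125), 13.891919136047363)
[252 221  23  21 237] all [ 0.618 -0.197  0.074]
0.068 237 [ 0.618 -0.197  0.074] ((618.1696166992188, -196.69427490234375), (40.749847412109375, 31.332103729248047), 9.961753845214844)
[247 239  18  14 126] all [ 0.649 -0.191  0.062]
0.056 126 [ 0.649 -0.191  0.062] ((649.1063232421875, -190.15438842773438), (21.921951293945312, 31.043228149414062), 9.274909019470215)
```

View pics/c0.png

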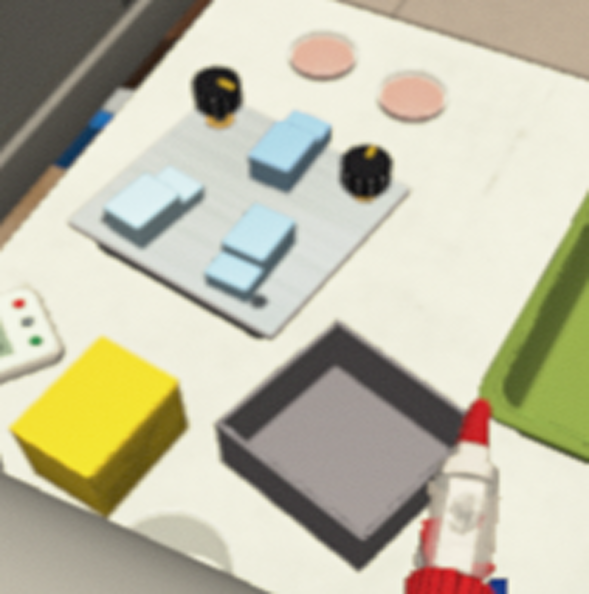

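The crop shows the plate, three foams with their steps, both knobs with yellow lines, and the bin. Next I'll fit the plate, bin and third foam from depth.

Run:
```python
from h import *
z=np.load('side0.npz');p=z['p'].astype(int);X=z['X']
def reg(zl,zh,x0,x1,y0,y1,m=True): return (X[...,2]>zl)&(X[...,2]<zh)&(X[...,0]>x0)&(X[...,0]<x1)&(X[...,1]>y0)&(X[...,1]<y1)&m
def big(m,k=1):
    n,l,st,ce=cv2.connectedComponentsWithStats(m.astype(np.uint8)); i=1+np.argmax(st[1:,4]); return X[l==i]
def rect(P): r=cv2.minAreaRect((P[:,:2]*1000).astype(np.float32)); return np.round(r[0],1),np.round(r[1],1),round(r[2],1),len(P)
P=big(reg(.03,.05,.45,.75,-.36,-.1)); print('plate',rect(P)); 
A=np.c_[P[:,:2],np.ones(len(P))];
for _ in range(3):
    c=np.linalg.lstsq(A,P[:,2],rcond=None)[0]; r=np.abs(A@c-P[:,2])<.0025; A,P=A[r],P[r]
print('plane',np.round(c,4),len(P),rect(P))
P=big(reg(.068,.08,.6,.85,-.13,.06)); print('bin rim',rect(P))
for P in (big(reg(.068,.085,.59,.72,-.32,-.225)),): print('f3 top',rect(P),P[:,2].mean())
P=X[reg(.052,.067,.59,.72,-.32,-.225)]; print('f3 low',rect(P))
for n,y0,y1 in(('R',-.34,-.28),('L',-.215,-.15)):
    P=X[reg(.075,.1,.49,.57,y0,y1)]; print(n,rect(P),np.round(np.percentile(P[:,2],[50,80,95]),4), np.round(P.mean(0),3))
for y0,y1 in((-.36,-.275),(-.275,-.19)):
    P=X[reg(.008,.03,.35,.45,y0,y1)]; print('dish',rect(P))
P=X[reg(-.01,.01,.35,.8,-.36,0)]; print('bench z',np.nanmedian(P[:,2]))
P=X[reg(-.01,.2,.5,.8,-.5,-.33)];print(np.nanmin(P,0),)
```

```text
plate (array([ 592.5, -240.4]), array([173.5, 180.9]), 5.8, 3623)
plane [0.0036 0.001  0.0379] 3131 (array([ 593.4, -239.9]), array([170.4, 180.1]), 5.9, 3131)
bin rim (array([696.1, -52.1]), array([121.6, 110.8]), 88.1, 646)
f3 top (array([ 650. , -275.6]), array([44.1, 34.5]), 1.4, 300) 0.0735077737777643
f3 low (array([ 639.3, -275.4]), array([67. , 34.6]), 1.6, 210)
R (array([ 540.8, -310. ]), array([34.4, 35.6]), 6.3, 218) [0.0903 0.0917 0.0928] [ 0.543 -0.308  0.088]
L (array([ 527.3, -181.5]), array([35.5, 34.2]), 26.6, 212) [0.0838 0.085  0.086 ] [ 0.529 -0.18   0.083]
dish (array([ 414. , -319.3]), array([57.7, 55.8]), 73.1, 349)
dish (array([ 404.3, -233.9]), array([56.8, 57.2]), 63.3, 383)
bench z 0.0010595069176646626
[ 0.5000272  -0.45552534 -0.00999434]
```

```bash
cat > plan.py <<'E'
from h import *
import json,sys
def plan(wps,start=None,sp=4.0,sr=0.14):
    """wps: (x,y,z,yaw_deg,grip) ; prints calls of 5 rows"""
    s=observe(); 
    pos=np.array(s['position']); R=Rn.from_euler('xyz',s['tool_rot'])
    if start is not None: pos=np.array(start[:3])
    for w in wps:
        tgt=np.array(w[:3]); 
        T=Rn.from_euler('xyz',[np.pi,0,np.radians(w[3])])
        while True:
            dp=R.inv().apply(tgt-pos)*100; dr=(R.inv()*T).as_rotvec()
            n=max(np.linalg.norm(dp)/sp,np.linalg.norm(dr)/sr,1e-9)
            f=min(1,5/n); last=f==1; k=max(1,int(np.ceil(n*f-1e-9)))
            rows=[[*np.round(dp*f*min(1,i/k),1),*np.round(dr*f*min(1,i/k),2),w[4]] for i in range(1,6)]
            print(json.dumps([[float(a) for a in r] for r in rows]).replace(' ','').replace('-0.0,','0,').replace('.0,',','), '' if not last else '# '+str(w))
            e=np.array(rows[-1],float); pos=pos+R.apply(e[:3]/100); R=R*Rn.from_rotvec(e[3:6])
            if last: break
E
python3 - <<'E'
from h import *
X=np.load('side0.npz')['X']
for y0,y1 in((-.2,-.1),(-.1,-.05),(-.05,0),(0,.04),(.04,.1)):
    m=(X[...,2]>.1)&(X[...,0]>.55)&(X[...,0]<.9)&(X[...,1]>y0)&(X[...,1]<y1); P=X[m]
    print(y0,len(P), np.round(P.min(0),3) if len(P) else '',np.round(P.max(0),3) if len(P) else '')
from plan import plan
plan([(.148,.607,.33,166,.3),(.35,.40,.33,125,.3),(.45,.15,.33,85,.3),(.5,-.1,.33,45,.3),(.618,-.197,.22,9.5,.4)])
E
```

```text
-0.2 19 [ 0.86 -0.2   0.1 ] [ 0.868 -0.196  0.117]
-0.1 0  
-0.05 0  
0 198 [0.699 0.024 0.238] [0.756 0.04  0.254]
0.04 2156 [0.55 0.04 0.1 ] [0.812 0.1   0.288]
[[0,0,-3.3,0,0,0,0.3],[0,0,-6.6,0,0,0,0.3],[0,0,-9.9,0,0,0.01,0.3],[0,0,-9.9,0,0,0.01,0.3],[0,0,-9.9,0,0,0.01,0.3]] # (0.148, 0.607, 0.33, 166, 0.3)
[[-3.4,-2.1,0,0,0,0.1,0.3],[-6.8,-4.2,0,0,0,0.2,0.3],[-10.2,-6.3,0,0,0,0.29,0.3],[-13.7,-8.3,0,0,0,0.39,0.3],[-17.1,-10.4,0,0,0,0.49,0.3]] 
[[-3,-0.2,0,0,0,0.07,0.3],[-5.9,-0.4,0,0,0,0.15,0.3],[-8.9,-0.6,0,0,0,0.22,0.3],[-8.9,-0.6,0,0,0,0.22,0.3],[-8.9,-0.6,0,0,0,0.22,0.3]] # (0.35, 0.4, 0.33, 125, 0.3)
[[-3.9,-0.9,0,0,0,0.1,0.3],[-7.8,-1.8,0,0,0,0.21,0.3],[-11.7,-2.7,0,0,0,0.31,0.3],[-15.6,-3.7,0,0,0,0.42,0.3],[-19.5,-4.6,0,0,0,0.52,0.3]] 
[[-3.3,1,0,0,0,0.09,0.3],[-6.6,2,0,0,0,0.18,0.3],[-6.6,2,0,0,0,0.18,0.3],[-6.6,2,0,0,0,0.18,0.3],[-6.6,2,0,0,0,0.18,0.3]] # (0.45, 0.15, 0.33, 85, 0.3)
[[-3.8,1.1,0,0,0,0.11,0.3],[-7.7,2.3,0,0,0,0.22,0.3],[-11.5,3.4,0,0,0,0.33,0.3],[-15.4,4.5,0,0,0,0.44,0.3],[-19.2,5.6,0,0,0,0.55,0.3]] 
[[-1.8,2,0,0,0,0.07,0.3],[-3.7,4.1,0,0,0,0.15,0.3],[-3.7,4.1,0,0,0,0.15,0.3],[-3.7,4.1,0,0,0,0.15,0.3],[-3.7,4.1,0,0,0,0.15,0.3]] # (0.5, -0.1, 0.33, 45, 0.3)
[[0.3,3,2.2,0,0,0.12,0.4],[0.6,6.1,4.4,0,0,0.25,0.4],[0.9,9.1,6.6,0,0,0.37,0.4],[1.3,12.1,8.8,0,0,0.49,0.4],[1.6,15.2,11.1,0,0,0.62,0.4]] # (0.618, -0.197, 0.22, 9.5, 0.4)
```

{"name": "play_rows", "arguments": {
  "motion": [
    [0,0,-3.3,0,0,0,0.3],
    [0,0,-6.6,0,0,0,0.3],
    [0,0,-9.9,0,0,0.01,0.3],
    [0,0,-9.9,0,0,0.01,0.3],
    [0,0,-9.9,0,0,0.01,0.3]
  ]
}}

```text
clock: 0.65
position: [0.1479, 0.6073, 0.3304]
tool_rot: [3.141, -0.0, 2.893]
force: [0.1, -0.1, -1.3]
grip_width: 0.0554
finger_force: 0.0
```

{"name": "play_rows", "arguments": {
  "motion": [
    [-3.4,-2.1,0,0,0,0.1,0.3],
    [-6.8,-4.2,0,0,0,0.2,0.3],
    [-10.2,-6.3,0,0,0,0.29,0.3],
    [-13.7,-8.3,0,0,0,0.39,0.3],
    [-17.1,-10.4,0,0,0,0.49,0.3]
  ]
}}

```text
clock: 1.15
position: [0.2888, 0.4626, 0.3291]
tool_rot: [-3.14, 0.001, 2.399]
force: [1.4, 0.7, -0.1]
grip_width: 0.0557
finger_force: 0.0
```

{"name": "play_rows", "arguments": {
  "motion": [
    [-3,-0.2,0,0,0,0.07,0.3],
    [-5.9,-0.4,0,0,0,0.15,0.3],
    [-8.9,-0.6,0,0,0,0.22,0.3],
    [-8.9,-0.6,0,0,0,0.22,0.3],
    [-8.9,-0.6,0,0,0,0.22,0.3]
  ]
}}

```text
clock: 1.65
position: [0.3496, 0.3995, 0.3293]
tool_rot: [-3.14, 0.001, 2.182]
force: [-0.6, 0.5, 0.9]
grip_width: 0.0555
finger_force: 0.0
```

{"name": "play_rows", "arguments": {
  "motion": [
    [-3.9,-0.9,0,0,0,0.1,0.3],
    [-7.8,-1.8,0,0,0,0.21,0.3],
    [-11.7,-2.7,0,0,0,0.31,0.3],
    [-15.6,-3.7,0,0,0,0.42,0.3],
    [-19.5,-4.6,0,0,0,0.52,0.3]
  ]
}}

```text
clock: 2.15
position: [0.4237, 0.2133, 0.3298]
tool_rot: [-3.141, 0.0, 1.661]
force: [1.0, 0.0, 0.5]
grip_width: 0.0555
finger_force: 0.0
```

{"name": "play_rows", "arguments": {
  "motion": [
    [-3.3,1,0,0,0,0.09,0.3],
    [-6.6,2,0,0,0,0.18,0.3],
    [-6.6,2,0,0,0,0.18,0.3],
    [-6.6,2,0,0,0,0.18,0.3],
    [-6.6,2,0,0,0,0.18,0.3]
  ]
}}

```text
clock: 2.65
position: [0.4495, 0.1514, 0.3299]
tool_rot: [-3.141, 0.0, 1.486]
force: [-0.8, 0.2, -0.4]
grip_width: 0.0554
finger_force: 0.0
```

{"name": "play_rows", "arguments": {
  "motion": [
    [-3.8,1.1,0,0,0,0.11,0.3],
    [-7.7,2.3,0,0,0,0.22,0.3],
    [-11.5,3.4,0,0,0,0.33,0.3],
    [-15.4,4.5,0,0,0,0.44,0.3],
    [-19.2,5.6,0,0,0,0.55,0.3]
  ]
}}

```text
clock: 3.15
position: [0.4892, -0.0463, 0.3302]
tool_rot: [-3.141, -0.0, 0.931]
force: [1.2, 0.4, -0.6]
grip_width: 0.0556
finger_force: 0.0
```

{"name": "play_rows", "arguments": {
  "motion": [
    [-1.8,2,0,0,0,0.07,0.3],
    [-3.7,4.1,0,0,0,0.15,0.3],
    [-3.7,4.1,0,0,0,0.15,0.3],
    [-3.7,4.1,0,0,0,0.15,0.3],
    [-3.7,4.1,0,0,0,0.15,0.3]
  ]
}}

```text
clock: 3.65
position: [0.5, -0.0988, 0.3301]
tool_rot: [-3.141, 0.0, 0.786]
force: [-0.4, -0.1, 0.4]
grip_width: 0.0558
finger_force: 0.0
```

{"name": "play_rows", "arguments": {
  "motion": [
    [0.3,3,2.2,0,0,0.12,0.4],
    [0.6,6.1,4.4,0,0,0.25,0.4],
    [0.9,9.1,6.6,0,0,0.37,0.4],
    [1.3,12.1,8.8,0,0,0.49,0.4],
    [1.6,15.2,11.1,0,0,0.62,0.4]
  ]
}}

```text
clock: 4.15
position: [0.6198, -0.1956, 0.2181]
tool_rot: [-3.141, -0.0, 0.161]
force: [0.2, 0.5, 1.4]
grip_width: 0.0595
finger_force: 0.0
```

Run:
```python
from plan import plan
plan([(.619,-.197,.046,9.5,.4),(.619,-.197,.046,9.5,-1),(.619,-.197,.17,9.5,-1),(.695,-.087,.17,-2,-1),(.695,-.087,.09,-2,-1)])
from h import *
print(np.round(observe()['qpos'],2))
```

```text
[[0,0,3.4,0,0,0,0.4],[0,0.1,6.9,0,0,0,0.4],[-0.1,0.1,10.3,0,0,0,0.4],[-0.1,0.1,13.8,0,0,0,0.4],[-0.1,0.1,17.2,0,0,0,0.4]] # (0.619, -0.197, 0.046, 9.5, 0.4)
[[0,0,0,0,0,0,-1.0],[0,0,0,0,0,0,-1.0],[0,0,0,0,0,0,-1.0],[0,0,0,0,0,0,-1.0],[0,0,0,0,0,0,-1.0]] # (0.619, -0.197, 0.046, 9.5, -1)
[[0,0,-3.1,0,0,0,-1.0],[0,0,-6.2,0,0,0,-1.0],[0,0,-9.3,0,0,0,-1.0],[0,0,-12.4,0,0,0,-1.0],[0,0,-12.4,0,0,0,-1.0]] # (0.619, -0.197, 0.17, 9.5, -1)
[[2.3,-2.4,0,0,0,0.05,-1.0],[4.6,-4.8,0,0,0,0.1,-1.0],[6.9,-7.2,0,0,0,0.15,-1.0],[9.3,-9.6,0,0,0,0.2,-1.0],[9.3,-9.6,0,0,0,0.2,-1.0]] # (0.695, -0.087, 0.17, -2, -1)
[[0,0,2.7,0,0,0,-1.0],[0,0,5.3,0,0,0,-1.0],[0,0,8,0,0,0,-1.0],[0,0,8,0,0,0,-1.0],[0,0,8,0,0,0,-1.0]] # (0.695, -0.087, 0.09, -2, -1)
[-0.24  0.7   0.75  1.57 -0.52  1.09 -0.76]
```

{"name": "play_rows", "arguments": {
  "motion": [
    [0,0,4,0,0,0,0.4],
    [0,0.1,8,0,0,0,0.4],
    [-0.1,0.1,12,0,0,0,0.4],
    [-0.1,0.1,15,0,0,0,0.4],
    [-0.1,0.1,17.2,0,0,0,0.4]
  ]
}}

```text
clock: 4.65
position: [0.6172, -0.1958, 0.0449]
tool_rot: [-3.14, 0.002, 0.165]
force: [1.0, 0.1, 0.1]
grip_width: 0.0598
finger_force: 0.0
```

{"name": "play_rows", "arguments": {
  "motion": [
    [0,0,0,0,0,0,0.4],
    [0,0,0,0,0,0,-1],
    [0,0,0,0,0,0,-1],
    [0,0,0,0,0,0,-1],
    [0,0,0,0,0,0,-1]
  ],
  "squeeze": 30
}}

```text
clock: 5.15
position: [0.6185, -0.1977, 0.0488]
tool_rot: [3.141, -0.002, 0.163]
force: [-0.3, 2.5, 9.2]
grip_width: 0.0334
finger_force: 35.0
```

{"name": "play_rows", "arguments": {
  "motion": [
    [0,0,-0.5,0,0,0,-1],
    [0,0,-3,0,0,0,-1],
    [0,0,-6,0,0,0,-1],
    [0,0,-9,0,0,0,-1],
    [0,0,-12.4,0,0,0,-1]
  ]
}}

```text
clock: 5.65
position: [0.6173, -0.1978, 0.1729]
tool_rot: [-3.142, 0.0, 0.163]
force: [0.3, 0.0, -0.8]
grip_width: 0.0337
finger_force: 33.9
```

{"name": "play_rows", "arguments": {
  "motion": [
    [2.3,-2.4,0,0,0,0.05,-1],
    [4.6,-4.8,0,0,0,0.1,-1],
    [6.9,-7.2,0,0,0,0.15,-1],
    [9.3,-9.6,0,0,0,0.2,-1],
    [9.3,-9.6,0,0,0,0.2,-1]
  ]
}}

```text
clock: 6.15
position: [0.696, -0.0828, 0.1712]
tool_rot: [-3.14, -0.001, -0.033]
force: [-1.0, 0.2, -0.3]
grip_width: 0.0332
finger_force: 33.9
```

{"name": "play_rows", "arguments": {
  "motion": [
    [0,0,2.7,0,0,0,-1],
    [0,0,5.3,0,0,0,-1],
    [0,0,8,0,0,0,-1],
    [0,0,8,0,0,0,-1],
    [0,0,8,0,0,0,-1]
  ]
}}

```text
clock: 6.65
position: [0.6939, -0.0886, 0.0923]
tool_rot: [3.141, -0.0, -0.037]
force: [0.5, -0.0, 1.2]
grip_width: 0.0334
finger_force: 33.9
```

{"name": "play_rows", "arguments": {
  "motion": [
    [0,0,0,0,0,0,0.4],
    [0,0,0,0,0,0,0.4],
    [0,0,0,0,0,0,0.4],
    [0,0,-4,0,0,0,0.4],
    [0,0,-8,0,0,0,0.4]
  ]
}}

```text
clock: 7.15
position: [0.6933, -0.0881, 0.1721]
tool_rot: [3.141, 0.001, -0.037]
force: [0.6, -0.2, 0.9]
grip_width: 0.0597
finger_force: 0.0
```

```bash
cat > look.py <<'E'
from h import *
import sys
p,d,ci=grab('side',sys.argv[1]); X=cloud(d,ci); q=p.astype(int)
np.savez('last.npz',p=p,X=X)
blue=(q[...,2]-q[...,0]>15)&(q[...,2]>120)&(X[...,2]>0.005)&(X[...,2]<0.1)&(X[...,0]>0.45)&(X[...,0]<.78)&(X[...,1]<.03)&(X[...,1]>-.36)
n,l,st,ce=cv2.connectedComponentsWithStats(blue.astype(np.uint8))
for i in range(1,n):
    if st[i,4]>60:
        P=X[l==i]; m=np.median(P[:,2]); r=cv2.minAreaRect((P[:,:2]*1000).astype(np.float32))
        print(st[i,:5],np.round(P.mean(0),3),np.round(np.percentile(P[:,2],[10,90]),3),np.round(r[0]),np.round(r[1]),round(r[2]))
E
python3 look.py s1.png
```

```text
[214 207  29  24 383] [ 0.641 -0.275  0.07 ] [0.059 0.075] [ 633. -278.] [80. 43.] 18
[259 285  32  35 560] [ 0.705 -0.088  0.036] [0.027 0.041] [706. -89.] [90. 40.] 10
```

Run:
```python
from plan import plan
plan([(.645,-.2755,.17,2,.4),(.645,-.2755,.05,2,.4),(.645,-.2755,.05,2,-1),(.645,-.2755,.17,2,-1),(.695,-.05,.17,-2,-1),(.695,-.05,.09,-2,-1)])
```

```text
[[-0.9,3.8,0.2,0,0,-0.01,0.4],[-1.8,7.5,0.4,0,0,-0.03,0.4],[-2.6,11.3,0.6,0,0,-0.04,0.4],[-3.5,15,0.8,0,-0.01,-0.06,0.4],[-4.4,18.8,1,0,-0.01,-0.07,0.4]] # (0.645, -0.2755, 0.17, 2, 0.4)
[[0,0,4,0,0,0,0.4],[0,0,8,0,0,0,0.4],[0.1,0,12,0,0,0,0.4],[0.1,0,12,0,0,0,0.4],[0.1,0,12,0,0,0,0.4]] # (0.645, -0.2755, 0.05, 2, 0.4)
[[0,0,0,0,0,0,-1.0],[0,0,0,0,0,0,-1.0],[0,0,0,0,0,0,-1.0],[0,0,0,0,0,0,-1.0],[0,0,0,0,0,0,-1.0]] # (0.645, -0.2755, 0.05, 2, -1)
[[0,0,-3,0,0,0,-1.0],[0,0,-6,0,0,0,-1.0],[-0.1,0,-9,0,0,0,-1.0],[-0.1,0,-12,0,0,0,-1.0],[-0.1,0,-12,0,0,0,-1.0]] # (0.645, -0.2755, 0.17, 2, -1)
[[1,-3.9,0,0,0,0.01,-1.0],[2,-7.7,0,0,0,0.02,-1.0],[3,-11.6,0,0,0,0.03,-1.0],[4,-15.5,-0.1,0,0,0.05,-1.0],[5,-19.4,-0.1,0,0,0.06,-1.0]] 
[[0.6,-3,0,0,0,0.01,-1.0],[0.6,-3,0,0,0,0.01,-1.0],[0.6,-3,0,0,0,0.01,-1.0],[0.6,-3,0,0,0,0.01,-1.0],[0.6,-3,0,0,0,0.01,-1.0]] # (0.695, -0.05, 0.17, -2, -1)
[[0,0,2.7,0,0,0,-1.0],[0,0,5.3,0,0,0,-1.0],[0,0,8,0,0,0,-1.0],[0,0,8,0,0,0,-1.0],[0,0,8,0,0,0,-1.0]] # (0.695, -0.05, 0.09, -2, -1)
```

{"name": "play_rows", "arguments": {
  "motion": [
    [-0.9,3.8,0,0,0,-0.01,0.4],
    [-1.8,7.5,0,0,0,-0.03,0.4],
    [-2.6,11.3,0,0,0,-0.04,0.4],
    [-3.5,15,0,0,0,-0.06,0.4],
    [-4.4,18.8,0,0,0,-0.07,0.4]
  ]
}}

```text
clock: 7.7
position: [0.6425, -0.2757, 0.1719]
tool_rot: [3.141, -0.001, 0.034]
force: [0.2, 0.1, -0.1]
grip_width: 0.0598
finger_force: 0.0
```

{"name": "play_rows", "arguments": {
  "motion": [
    [0,0,4,0,0,0,0.4],
    [0,0,8,0,0,0,0.4],
    [0,0,11,0,0,0,0.4],
    [0,0,12,0,0,0,0.4],
    [0,0,12,0,0,0,0.4]
  ]
}}

```text
clock: 8.2
position: [0.6425, -0.2743, 0.0509]
tool_rot: [-3.141, 0.001, 0.033]
force: [0.7, -0.8, 1.0]
grip_width: 0.0597
finger_force: 0.0
```

{"name": "play_rows", "arguments": {
  "motion": [
    [0,0,0,0,0,0,-1],
    [0,0,0,0,0,0,-1],
    [0,0,0,0,0,0,-1],
    [0,0,0,0,0,0,-1],
    [0,0,0,0,0,0,-1]
  ]
}}

```text
clock: 8.7
position: [0.6438, -0.2747, 0.0534]
tool_rot: [3.141, -0.003, 0.033]
force: [-0.7, -0.6, 5.8]
grip_width: 0.0336
finger_force: 29.6
```

{"name": "play_rows", "arguments": {
  "motion": [
    [0,0,-0.5,0,0,0,-1],
    [0,0,-3,0,0,0,-1],
    [0,0,-6,0,0,0,-1],
    [0,0,-9,0,0,0,-1],
    [0,0,-12,0,0,0,-1]
  ]
}}

```text
clock: 9.2
position: [0.6429, -0.2744, 0.1737]
tool_rot: [3.141, -0.001, 0.033]
force: [1.4, 0.1, -0.5]
grip_width: 0.0331
finger_force: 30.0
```

{"name": "play_rows", "arguments": {
  "motion": [
    [1,-3.9,0,0,0,0.01,-1],
    [2,-7.7,0,0,0,0.02,-1],
    [3,-11.6,0,0,0,0.03,-1],
    [4,-15.5,0,0,0,0.05,-1],
    [5,-19.4,0,0,0,0.06,-1]
  ]
}}

```text
clock: 9.7
position: [0.6869, -0.0771, 0.1726]
tool_rot: [-3.141, -0.001, -0.028]
force: [1.1, -0.3, 0.3]
grip_width: 0.0335
finger_force: 30.0
```

{"name": "play_rows", "arguments": {
  "motion": [
    [0.6,-3,0,0,0,0.01,-1],
    [0.6,-3,2,0,0,0.01,-1],
    [0.6,-3,5,0,0,0.01,-1],
    [0.6,-3,8,0,0,0.01,-1],
    [0.6,-3,8,0,0,0.01,-1]
  ]
}}

```text
clock: 10.2
position: [0.6917, -0.0484, 0.0889]
tool_rot: [-3.141, 0.004, -0.037]
force: [-0.7, 0.3, -0.1]
grip_width: 0.0334
finger_force: 30.0
```

{"name": "play_rows", "arguments": {
  "motion": [
    [0,0,0,0,0,0,-1],
    [0,0,0,0,0,0,0.4],
    [0,0,0,0,0,0,0.4],
    [0,0,-4,0,0,0,0.4],
    [0,0,-9,0,0,0,0.4]
  ]
}}

```text
clock: 10.7
position: [0.6925, -0.0489, 0.1818]
tool_rot: [3.141, 0.002, -0.038]
force: [0.8, 0.7, 1.4]
grip_width: 0.0596
finger_force: 0.0
```

{"name": "play_rows", "arguments": {
  "motion": [
    [-2,4,0,0,0,-0.03,0.4],
    [-4,8,0,0,0,-0.06,0.4],
    [-6,12,0,0,0,-0.1,0.4],
    [-8,16,0,0,0,-0.14,0.4],
    [-10,19,0,0,0,-0.17,0.4]
  ]
}}

```text
clock: 11.2
position: [0.5851, -0.2378, 0.1827]
tool_rot: [3.14, -0.002, 0.133]
force: [1.1, -1.0, 0.6]
grip_width: 0.0599
finger_force: 0.0
```

```bash
python3 look.py s2.png
python3 - <<'E'
from h import *
s=observe();print(np.round(s['position'],4),np.round(s['tool_rot'],3))
p,d,ci=grab('wrist','w2.png'); X=cloud(d,ci); np.savez('w.npz',p=p,X=X)
q=p.astype(int)
b=(q[...,2]-q[...,0]>15)&(X[...,2]>0.045)&(X[...,2]<.1)&(X[...,0]<.6)&(X[...,0]>.48)
for lo,hi in((.054,.068),(.069,.085)):
    m=b&(X[...,2]>lo)&(X[...,2]<hi); n,l,st,ce=cv2.connectedComponentsWithStats(m.astype(np.uint8))
    if n>1:
        P=X[l==1+np.argmax(st[1:,4])]; print(lo,len(P),np.round(P.mean(0),4),cv2.minAreaRect((P[:,:2]*1000).astype(np.float32)))
E
```

```text
[260 186  27  23 349] [ 0.539 -0.242  0.07 ] [0.062 0.075] [ 538. -250.] [66. 49.] 13
[259 285  32  35 561] [ 0.705 -0.088  0.036] [0.026 0.041] [706. -89.] [90. 40.] 10
[278 295  35  31 455] [ 0.689 -0.048  0.034] [0.024 0.04 ] [689. -52.] [43. 66.] 88
[ 0.5812 -0.2431  0.1832] [ 3.138 -0.     0.129]
0.054 684 [ 0.5141 -0.2489  0.0624] ((513.6654052734375, -248.8606414794922), (18.177631378173828, 33.37773513793945), 12.762918472290039)
0.069 2097 [ 0.5488 -0.2415  0.0727] ((547.7577514648438, -241.54574584960938), (43.67497634887695, 33.56431579589844), 11.960052490234375)
```

View pics/w2.png

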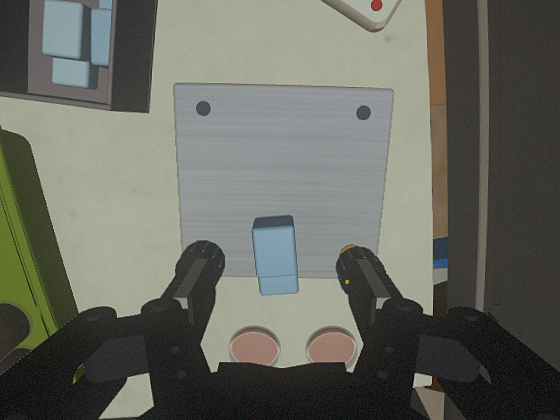

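Run:
```python
from plan import plan
plan([(.560,-.239,.18,10,.25),(.56,-.239,.053,10,.25),(.56,-.239,.053,10,-1),(.56,-.239,.175,10,-1),(.695,-.065,.175,-2,-1),(.695,-.065,.1,-2,-1)])
```

```text
[[-2.3,-0.4,0.3,0,0,-0.05,0.25],[-2.3,-0.4,0.3,0,0,-0.05,0.25],[-2.3,-0.4,0.3,0,0,-0.05,0.25],[-2.3,-0.4,0.3,0,0,-0.05,0.25],[-2.3,-0.4,0.3,0,0,-0.05,0.25]] # (0.56, -0.239, 0.18, 10, 0.25)
[[0,0,3.2,0,0,0,0.25],[0,0,6.4,0,0,0,0.25],[0,0,9.5,0,0,0,0.25],[0,-0.1,12.7,0,0,0,0.25],[0,-0.1,12.7,0,0,0,0.25]] # (0.56, -0.239, 0.053, 10, 0.25)
[[0,0,0,0,0,0,-1.0],[0,0,0,0,0,0,-1.0],[0,0,0,0,0,0,-1.0],[0,0,0,0,0,0,-1.0],[0,0,0,0,0,0,-1.0]] # (0.56, -0.239, 0.053, 10, -1)
[[0,0,-3,0,0,0,-1.0],[0,0,-6.1,0,0,0,-1.0],[0,0,-9.1,0,0,0,-1.0],[0,0.1,-12.2,0,0,0,-1.0],[0,0.1,-12.2,0,0,0,-1.0]] # (0.56, -0.239, 0.175, 10, -1)
[[3,-2.7,0,0,0,0.04,-1.0],[5.9,-5.4,0,0,0,0.08,-1.0],[8.9,-8,0,0,0,0.12,-1.0],[11.9,-10.7,0,0,0,0.15,-1.0],[14.8,-13.4,0,0,0,0.19,-1.0]] 
[[1.3,-1.7,0,0,0,0.02,-1.0],[1.3,-1.7,0,0,0,0.02,-1.0],[1.3,-1.7,0,0,0,0.02,-1.0],[1.3,-1.7,0,0,0,0.02,-1.0],[1.3,-1.7,0,0,0,0.02,-1.0]] # (0.695, -0.065, 0.175, -2, -1)
[[0,0,3.8,0,0,0,-1.0],[0,0,7.5,0,0,0,-1.0],[0,0,7.5,0,0,0,-1.0],[0,0,7.5,0,0,0,-1.0],[0,0,7.5,0,0,0,-1.0]] # (0.695, -0.065, 0.1, -2, -1)
```

{"name": "play_rows", "arguments": {
  "motion": [
    [-2.3,-0.4,0.3,0,0,-0.05,0.25],
    [-2.3,-0.4,0.3,0,0,-0.05,0.25],
    [-2.3,-0.4,0.3,0,0,-0.05,0.25],
    [-2.3,-0.4,0.3,0,0,-0.05,0.25],
    [-2.3,-0.4,0.3,0,0,-0.05,0.25]
  ]
}}

```text
clock: 11.8
position: [0.5636, -0.234, 0.1785]
tool_rot: [3.141, -0.0, 0.183]
force: [-0.3, 0.1, -0.0]
grip_width: 0.0535
finger_force: 0.0
```

{"name": "play_rows", "arguments": {
  "motion": [
    [0,0,3.2,0,0,0,0.25],
    [0,0,6.4,0,0,0,0.25],
    [0,0,9.5,0,0,0,0.25],
    [0,-0.1,12.5,0,0,0,0.25],
    [0,-0.1,12.7,0,0,0,0.25]
  ]
}}

```text
clock: 12.3
position: [0.5614, -0.2322, 0.0483]
tool_rot: [-3.139, 0.004, 0.183]
force: [-0.2, 0.2, 0.9]
grip_width: 0.0531
finger_force: 0.0
```

{"name": "play_rows", "arguments": {
  "motion": [
    [0,0,0,0,0,0,-1],
    [0,0,0,0,0,0,-1],
    [0,0,0,0,0,0,-1],
    [0,0,0,0,0,0,-1],
    [0,0,0,0,0,0,-1]
  ]
}}

```text
clock: 12.8
position: [0.5633, -0.2334, 0.0523]
tool_rot: [3.141, -0.001, 0.183]
force: [-1.6, -0.1, 8.2]
grip_width: 0.0338
finger_force: 30.2
```

{"name": "play_rows", "arguments": {
  "motion": [
    [0,0,-0.5,0,0,0,-1],
    [0,0,-3,0,0,0,-1],
    [0,0,-6,0,0,0,-1],
    [0,0,-9,0,0,0,-1],
    [0,0,-12.2,0,0,0,-1]
  ]
}}

```text
clock: 13.3
position: [0.5625, -0.2331, 0.1748]
tool_rot: [-3.141, 0.0, 0.183]
force: [0.9, 1.4, 0.4]
grip_width: 0.0337
finger_force: 29.6
```

{"name": "play_rows", "arguments": {
  "motion": [
    [3,-2.7,0,0,0,0.04,-1],
    [5.9,-5.4,0,0,0,0.08,-1],
    [8.9,-8,0,0,0,0.12,-1],
    [11.9,-10.7,0,0,0,0.15,-1],
    [14.8,-13.4,0,0,0,0.19,-1]
  ]
}}

```text
clock: 13.8
position: [0.6847, -0.0729, 0.1738]
tool_rot: [-3.142, -0.0, -0.008]
force: [-0.1, -0.1, -0.3]
grip_width: 0.0341
finger_force: 29.6
```

{"name": "play_rows", "arguments": {
  "motion": [
    [1.3,-1.7,0,0,0,0.02,-1],
    [1.3,-1.7,2,0,0,0.02,-1],
    [1.3,-1.7,4,0,0,0.02,-1],
    [1.3,-1.7,7,0,0,0.02,-1],
    [1.3,-1.7,7,0,0,0.02,-1]
  ]
}}

```text
clock: 14.3
position: [0.6952, -0.057, 0.1003]
tool_rot: [-3.141, 0.005, -0.027]
force: [0.0, 0.4, -0.1]
grip_width: 0.034
finger_force: 29.7
```

{"name": "play_rows", "arguments": {
  "motion": [
    [0,0,0,0,0,0,-1],
    [0,0,0,0,0,0,0.4],
    [0,0,0,0,0,0,0.4],
    [0,0,-4,0,0,0,0.4],
    [0,0,-9,0,0,0,0.4]
  ]
}}

```text
clock: 14.8
position: [0.6962, -0.0575, 0.1937]
tool_rot: [3.141, 0.003, -0.027]
force: [0.8, -0.4, 0.4]
grip_width: 0.06
finger_force: 0.0
```

{"name": "play_rows", "arguments": {
  "motion": [
    [-4,4,0,0,0,-0.03,0.4],
    [-8,8,0,0,0,-0.06,0.4],
    [-12,12,0,0,0,-0.1,0.4],
    [-16,14,0,0,0,-0.13,0.4],
    [-18,15,0,0,0,-0.14,0.4]
  ]
}}

```text
clock: 15.3
position: [0.5105, -0.2048, 0.1944]
tool_rot: [3.141, -0.001, 0.112]
force: [1.0, -0.7, 0.7]
grip_width: 0.06
finger_force: 0.0
```

{"name": "play_rows", "arguments": {
  "motion": [
    [-2,1,-3,0,0,0,0.4],
    [-4,2,-6,0,0,0,0.4],
    [-6,2,-6,0,0,0,0.4],
    [-6,2,-6,0,0,0,0.4],
    [-6,2,-6,0,0,0,0.4]
  ]
}}

```text
clock: 15.8
position: [0.456, -0.2291, 0.2539]
tool_rot: [-3.141, -0.002, 0.113]
force: [0.4, 1.0, -0.7]
grip_width: 0.0598
finger_force: 0.0
```

```bash
cat > tab.py <<'E'
from h import *
import sys
s=observe();print(np.round(s['position'],4),np.round(s['tool_rot'],3),np.round(s['qpos'],2),s['clock'])
p,d,ci=grab('wrist',sys.argv[1]); X=cloud(d,ci); np.savez('w.npz',p=p,X=X); q=p.astype(int)
def fit(m,P=None):
    P=X[m]; A=np.c_[P[:,:2],np.ones(len(P))]
    for _ in range(4):
        c=np.linalg.lstsq(A,P[:,2],rcond=None)[0]; e=A@c-P[:,2]; r=np.abs(e)<max(2*np.median(np.abs(e)),.0006); A,P=A[r],P[r]
    return c,len(P),P
m=(X[...,2]>.03)&(X[...,2]<.05)&(np.hypot(X[...,0]-.593,X[...,1]+.24)<.12)
n,l,st,ce=cv2.connectedComponentsWithStats(m.astype(np.uint8)); m=l==1+np.argmax(st[1:,4])
c,n,P=fit(m); r=cv2.minAreaRect((P[:,:2]*1000).astype(np.float32)); print('plate',np.round(c[:2],4),'z ctr',c@[.593,-.24,1],n,np.round(r[0],1),np.round(r[1],1),round(r[2],1))
b=(np.abs(X[...,2])<.012)&(X[...,0]>.4)&(X[...,0]<.8); cb,n,_=fit(b); print('bench',np.round(cb[:2],4),cb@[.593,-.24,1],n)
for k,x,y in(('L',.5266,-.1815),('R',.540,-.3109)):
    m=(np.hypot(X[...,0]-x,X[...,1]-y)<.025)&(X[...,2]>.07)&(X[...,2]<.11); P=X[m]
    if len(P)<20: print(k,'no',len(P)); continue
    h=P[:,2]-np.c_[P[:,:2],np.ones(len(P))]@c
    t=h>np.percentile(h,90)-.006; print(k,len(P),'top above plate',np.round(np.percentile(h,[50,75,90]),4),'n',t.sum(),'xy',np.round(np.median(P[t],0),4),np.round(cv2.minEnclosingCircle((P[t][:,:2]*1000).astype(np.float32)),1) if 0 else cv2.minEnclosingCircle((P[t][:,:2]*1000).astype(np.float32)))
E
python3 look.py s3.png; python3 tab.py w3.png
```

```text
[ 259  271   54   55 1450] [ 0.692 -0.066  0.059] [0.027 0.092] [695. -70.] [ 77. 105.] 89
[ 0.4563 -0.229   0.2536] [-3.141e+00 -1.000e-03  1.130e-01] [-0.3   0.44  0.89  1.9  -0.41  0.99 -0.69] 15.85
plate [0.0075 0.0037] z ctr 0.03942861896822649 13335 [ 575.3 -242.7] [134.3 179.4] 6.5
bench [0.0002 0.0015] -0.00034815685598070474 33158
L 1314 top above plate [0.0444 0.0449 0.0454] n 1289 xy [ 0.5263 -0.1831  0.0836] ((526.1409301757812, -182.423583984375), 18.504758834838867)
R 1483 top above plate [0.0513 0.0519 0.0524] n 1330 xy [ 0.54   -0.311   0.0901] ((539.6815795898438, -311.7901306152344), 18.470216751098633)
```

View pics/w3.png

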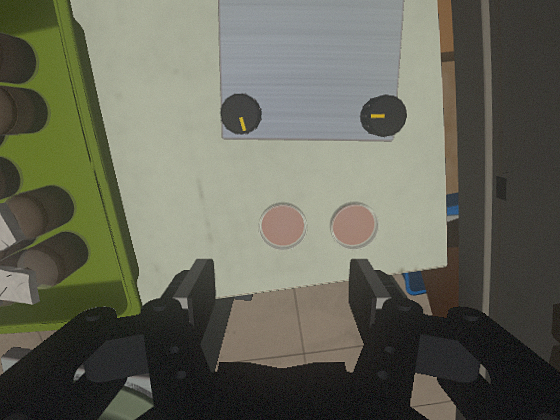

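The wrist view shows an empty plate, knobs at (241,114) and (383,116), and dishes at (283,225) and (353,225). The right knob sits about 7.6 mm too high and the left about 0.6 mm. The bin reads a tall foam, so I'll check it.

Run:
```python
import cv2,numpy as np
p=cv2.imread('pics/s3.png')[250:370,230:360]; cv2.imwrite('pics/c3.png',cv2.resize(p,None,fx=4,fy=4,interpolation=cv2.INTER_CUBIC))
X=np.load('last.npz')['X']
for v in range(272,330,5): print(v,[ '%.3f,%.3f,%.3f'%tuple(X[v,u]) for u in range(264,314,8)])
```

```text
272 ['0.662,-0.157,0.004', '0.649,-0.145,0.001', '0.666,-0.108,0.076', '0.643,-0.106,0.043', '0.655,-0.078,0.098', '0.604,-0.094,0.001', '0.595,-0.080,0.005']
277 ['0.669,-0.150,0.002', '0.659,-0.137,0.002', '0.666,-0.108,0.053', '0.643,-0.106,0.020', '0.661,-0.073,0.094', '0.654,-0.060,0.101', '0.603,-0.074,0.002']
282 ['0.678,-0.141,0.003', '0.689,-0.108,0.066', '0.666,-0.108,0.031', '0.676,-0.079,0.086', '0.667,-0.068,0.088', '0.659,-0.055,0.093', '0.642,-0.048,0.076']
287 ['0.710,-0.110,0.076', '0.689,-0.109,0.044', '0.678,-0.097,0.042', '0.684,-0.073,0.087', '0.675,-0.061,0.091', '0.665,-0.050,0.090', '0.645,-0.045,0.064']
292 ['0.712,-0.109,0.058', '0.695,-0.103,0.038', '0.686,-0.091,0.040', '0.690,-0.067,0.084', '0.683,-0.055,0.090', '0.668,-0.046,0.077', '0.644,-0.044,0.040']
297 ['0.713,-0.108,0.036', '0.703,-0.096,0.039', '0.693,-0.084,0.039', '0.696,-0.062,0.079', '0.689,-0.049,0.085', '0.670,-0.044,0.060', '0.645,-0.041,0.022']
302 ['0.718,-0.104,0.026', '0.711,-0.088,0.041', '0.710,-0.069,0.069', '0.702,-0.057,0.073', '0.693,-0.045,0.077', '0.665,-0.046,0.024', '0.648,-0.037,0.007']
307 ['0.726,-0.097,0.027', '0.718,-0.083,0.036', '0.706,-0.073,0.031', '0.708,-0.051,0.071', '0.697,-0.041,0.067', '0.673,-0.039,0.025', '0.656,-0.031,0.005']
312 ['0.733,-0.090,0.028', '0.722,-0.079,0.026', '0.716,-0.064,0.038', '0.706,-0.053,0.038', '0.696,-0.041,0.038', '0.684,-0.031,0.034', '0.664,-0.024,0.006']
317 ['0.750,-0.072,0.067', '0.730,-0.072,0.025', '0.721,-0.059,0.032', '0.714,-0.046,0.041', '0.703,-0.035,0.039', '0.683,-0.030,0.006', '0.672,-0.018,0.005']
322 ['0.750,-0.074,0.038', '0.750,-0.053,0.077', '0.722,-0.059,0.005', '0.721,-0.040,0.039', '0.706,-0.032,0.022', '0.690,-0.023,0.005', '0.680,-0.012,0.004']
327 ['0.750,-0.076,0.006', '0.751,-0.053,0.051', '0.729,-0.052,0.005', '0.723,-0.038,0.019', '0.709,-0.028,0.008', '0.699,-0.017,0.007', '0.710,0.007,0.076']
```

View pics/c3.png

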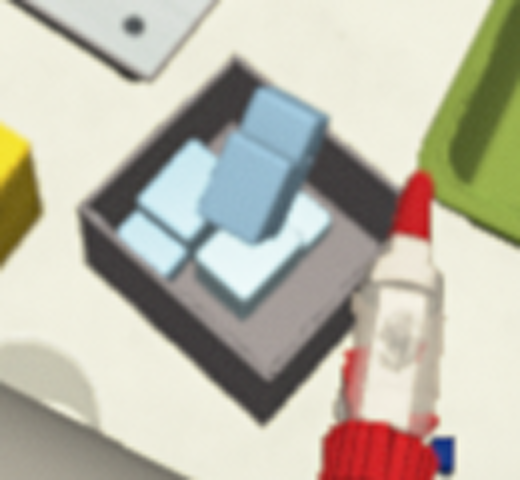

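Run:
```python
import numpy as np
X=np.load('last.npz')['X']
m=(X[...,2]>.02)&(X[...,0]>.5)&(X[...,0]<.638)&(X[...,1]>-.13)&(X[...,1]<.03)
P=X[m];print(len(P),np.round(P.min(0),3),np.round(P.max(0),3)) if len(P) else print(0)
from plan import plan
plan([(.55,-.1,.2,5,-1),(.615,-.068,.18,5,-1),(.615,-.068,.085,5,-1)])
```

```text
801 [ 0.5  -0.04  0.02] [0.635 0.03  0.075]
[[2.2,-2.4,1.1,0,0,0.01,-1.0],[4.3,-4.7,2.1,0,0,0.01,-1.0],[6.5,-7.1,3.2,0,0,0.02,-1.0],[8.6,-9.4,4.3,0,0,0.02,-1.0],[10.8,-11.8,5.3,0,0,0.03,-1.0]] # (0.55, -0.1, 0.2, 5, -1)
[[3.4,-1.3,1,0,0,0,-1.0],[6.7,-2.6,2,0,0,0,-1.0],[6.7,-2.6,2,0,0,0,-1.0],[6.7,-2.6,2,0,0,0,-1.0],[6.7,-2.6,2,0,0,0,-1.0]] # (0.615, -0.068, 0.18, 5, -1)
[[0,0,3.2,0,0,0,-1.0],[0,0,6.4,0,0,0,-1.0],[0,0,9.5,0,0,0,-1.0],[0,0,9.5,0,0,0,-1.0],[0,0,9.5,0,0,0,-1.0]] # (0.615, -0.068, 0.085, 5, -1)
```

{"name": "play_rows", "arguments": {
  "motion": [
    [2.2,-2.4,1.1,0,0,0.01,-1],
    [4.3,-4.7,2.1,0,0,0.01,-1],
    [6.5,-7.1,3.2,0,0,0.02,-1],
    [8.6,-9.4,4.3,0,0,0.02,-1],
    [10.8,-11.8,5.3,0,0,0.03,-1]
  ]
}}

```text
clock: 16.4
position: [0.5507, -0.0984, 0.1994]
tool_rot: [3.141, 0.001, 0.083]
force: [-0.0, -0.1, 0.5]
grip_width: 0.0
finger_force: 0.0
```

{"name": "play_rows", "arguments": {
  "motion": [
    [3,-1.3,1,0,0,0,-1],
    [6,-2.6,2,0,0,0,-1],
    [6,-2.6,2,0,0,0,-1],
    [6,-2.6,2,0,0,0,-1],
    [6,-2.6,2,0,0,0,-1]
  ]
}}

```text
clock: 16.9
position: [0.607, -0.0696, 0.1802]
tool_rot: [3.141, 0.001, 0.082]
force: [-0.4, 0.1, 0.3]
grip_width: -0.0003
finger_force: 0.0
```

{"name": "play_rows", "arguments": {
  "motion": [
    [0,0,3.2,0,0,0,-1],
    [0,0,6.4,0,0,0,-1],
    [0,0,9.3,0,0,0,-1],
    [0,0,9.3,0,0,0,-1],
    [0,0,9.3,0,0,0,-1]
  ]
}}

```text
clock: 17.4
position: [0.6074, -0.0697, 0.0883]
tool_rot: [3.141, -0.0, 0.082]
force: [-0.0, 0.2, 1.1]
grip_width: 0.0
finger_force: 0.0
```

{"name": "play_rows", "arguments": {
  "motion": [
    [0.6,0,0,0,0,0,-1],
    [1.2,0,0,0,0,0,-1],
    [1.8,0,0,0,0,0,-1],
    [2.4,0,0,0,0,0,-1],
    [3,0,0,0,0,0,-1]
  ]
}}

```text
clock: 17.9
position: [0.6379, -0.0664, 0.0875]
tool_rot: [3.142, -0.0, 0.083]
force: [-0.7, 0.4, 1.3]
grip_width: -0.0001
finger_force: 0.2
```

{"name": "play_rows", "arguments": {
  "motion": [
    [0.5,0,0,0,0,0,-1],
    [1,0,0,0,0,0,-1],
    [1.5,0,0,0,0,0,-1],
    [1.7,0,0,0,0,0,-1],
    [1.7,0,0,0,0,0,-1]
  ]
}}

```text
clock: 18.4
position: [0.6543, -0.0652, 0.0872]
tool_rot: [3.141, 0.0, 0.083]
force: [0.3, -1.0, -0.3]
grip_width: -0.0002
finger_force: 0.0
```

{"name": "play_rows", "arguments": {
  "motion": [
    [-1,0,-2,0,0,0,-1],
    [-3,0,-6,0,0,0,-1],
    [-7,3,-9,0,0,0,-1],
    [-11,6,-10,0,0,0,-1],
    [-14,10,-10,0,0,0,-1]
  ]
}}

```text
clock: 18.9
position: [0.5264, -0.1696, 0.1885]
tool_rot: [-3.141, -0.002, 0.084]
force: [0.7, -2.3, -0.3]
grip_width: -0.0001
finger_force: 0.0
```

```bash
python3 look.py s4.png
python3 - <<'E'
import cv2,numpy as np
p=cv2.imread('pics/s4.png')[250:370,230:360]; cv2.imwrite('pics/c4.png',cv2.resize(p,None,fx=4,fy=4,interpolation=cv2.INTER_CUBIC))
E
```

```text
[ 259  281   54   38 1073] [ 0.695 -0.07   0.055] [0.028 0.074] [696. -72.] [ 69. 104.] 89
[278 300  35  26 254] [ 0.695 -0.04   0.035] [0.024 0.042] [689. -51.] [41. 65.] 88
```

View pics/c4.png

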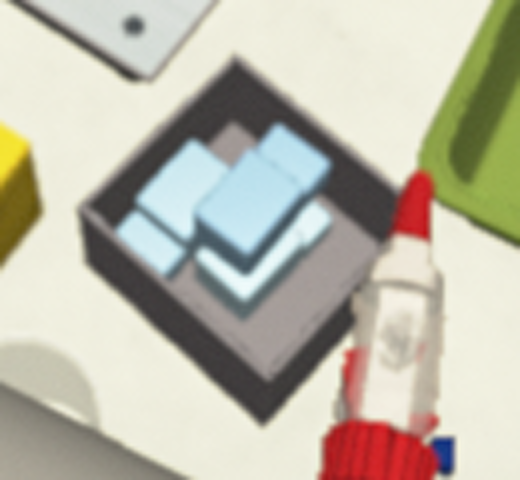

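Foam1 now lies flat in the bin. Next is the right knob, so I'll check clearance to the cabinet on the right and how q7 maps to yaw.

Run:
```python
from h import *
for n,f in (('scene','scene0.npz'),('side','last.npz'),('w','w.npz')):
    X=np.load(f)['X']
    for z0,z1 in((.02,.1),(.1,.2),(.2,.35),(.35,.6)):
        m=(X[...,2]>z0)&(X[...,2]<z1)&(X[...,0]>.38)&(X[...,0]<.72)&(X[...,1]<-.345)&(X[...,1]>-.6)
        if m.sum()>5: print(n,z0,m.sum(),'y max %.3f'%np.percentile(X[m][:,1],98), np.round(X[m].min(0),2),np.round(X[m].max(0),2))
print(np.round(observe()['qpos'],2))
from plan import plan
plan([(.540,-.311,.19,60,.2),(.540,-.311,.19,140,.2),(.540,-.311,.058,140,.2)])
```

```text
scene 0.02 9935 y max -0.429 [ 0.38 -0.6   0.02] [ 0.72 -0.4   0.1 ]
scene 0.1 2176 y max -0.433 [ 0.38 -0.6   0.1 ] [ 0.72 -0.4   0.2 ]
scene 0.2 480 y max -0.407 [ 0.38 -0.49  0.2 ] [ 0.72 -0.4   0.35]
scene 0.35 772 y max -0.409 [ 0.38 -0.49  0.35] [ 0.72 -0.4   0.51]
side 0.02 2684 y max -0.392 [ 0.38 -0.49  0.02] [ 0.72 -0.38  0.1 ]
side 0.1 3668 y max -0.396 [ 0.38 -0.49  0.1 ] [ 0.72 -0.39  0.2 ]
side 0.2 8176 y max -0.397 [ 0.38 -0.49  0.2 ] [ 0.72 -0.39  0.35]
side 0.35 8511 y max -0.396 [ 0.38 -0.49  0.35] [ 0.72 -0.39  0.52]
w 0.02 15898 y max -0.408 [ 0.38 -0.49  0.02] [ 0.67 -0.4   0.1 ]
w 0.1 9020 y max -0.417 [ 0.38 -0.49  0.1 ] [ 0.65 -0.41  0.15]
[-0.33  0.59  0.8   1.87 -0.53  0.91 -0.77]
[[0.1,1.9,0,0,0,-0.14,0.2],[0.2,3.9,0,0,0,-0.28,0.2],[0.4,5.8,0,0,0,-0.42,0.2],[0.5,7.8,0,0,0,-0.56,0.2],[0.6,9.7,-0.1,0,0,-0.7,0.2]] 
[[-1.1,1.5,0,0,0,-0.14,0.2],[-2.2,3,0,0,0,-0.27,0.2],[-2.2,3,0,0,0,-0.27,0.2],[-2.2,3,0,0,0,-0.27,0.2],[-2.2,3,0,0,0,-0.27,0.2]] # (0.54, -0.311, 0.19, 60, 0.2)
[[0,0,0,0,0,-0.14,0.2],[0,0,0,0,0,-0.28,0.2],[0,0,0,0,0,-0.42,0.2],[0,0,0,0,0,-0.56,0.2],[0,0,0,0,0,-0.7,0.2]] 
[[0,0,0,0,0,-0.14,0.2],[0,0,0,0,0,-0.28,0.2],[0,0,0,0,0,-0.42,0.2],[0,0,0,0,0,-0.56,0.2],[0,0,0,0,0,-0.7,0.2]] # (0.54, -0.311, 0.19, 140, 0.2)
[[0,0,3.3,0,0,0,0.2],[0,0,6.6,0,0,0,0.2],[0,0,9.9,0,0,0,0.2],[0,0,13.2,0,0,0,0.2],[0,0,13.2,0,0,0,0.2]] # (0.54, -0.311, 0.058, 140, 0.2)
```

{"name": "play_rows", "arguments": {
  "motion": [
    [0.1,1.9,0,0,0,-0.14,0.3],
    [0.2,3.9,0,0,0,-0.28,0.3],
    [0.4,5.8,0,0,0,-0.42,0.3],
    [0.5,7.8,0,0,0,-0.56,0.3],
    [0.6,9.7,0,0,0,-0.7,0.3]
  ]
}}

```text
clock: 19.45
position: [0.5416, -0.2666, 0.187]
tool_rot: [3.141, -0.0, 0.788]
force: [-0.3, 0.8, 0.0]
grip_width: 0.0552
finger_force: 0.0
```

{"name": "play_rows", "arguments": {
  "motion": [
    [-1.1,1.5,0,0,0,-0.14,0.3],
    [-2.2,3,0,0,0,-0.27,0.3],
    [-2.2,3,0,0,0,-0.27,0.3],
    [-2.2,3,0,0,0,-0.27,0.3],
    [-2.2,3,0,0,0,-0.27,0.3]
  ]
}}

```text
clock: 19.95
position: [0.5472, -0.3016, 0.1869]
tool_rot: [-3.141, -0.0, 1.051]
force: [-0.2, -0.3, 0.8]
grip_width: 0.0559
finger_force: 0.0
```

{"name": "play_rows", "arguments": {
  "motion": [
    [0,0,0,0,0,-0.14,0.3],
    [0,0,0,0,0,-0.28,0.3],
    [0,0,0,0,0,-0.42,0.3],
    [0,0,0,0,0,-0.56,0.3],
    [0,0,0,0,0,-0.7,0.3]
  ]
}}

```text
clock: 20.45
position: [0.5474, -0.3013, 0.187]
tool_rot: [-3.141, -0.0, 1.758]
force: [0.3, -0.3, 0.3]
grip_width: 0.0551
finger_force: 0.0
```

{"name": "play_rows", "arguments": {
  "motion": [
    [0,0,0,0,0,-0.14,0.3],
    [0,0,0,0,0,-0.28,0.3],
    [0,0,0,0,0,-0.42,0.3],
    [0,0,0,0,0,-0.56,0.3],
    [0,0,0,0,0,-0.7,0.3]
  ]
}}

```text
clock: 20.95
position: [0.5474, -0.3013, 0.187]
tool_rot: [-3.142, -0.0, 2.458]
force: [-0.6, -0.6, -0.2]
grip_width: 0.0555
finger_force: 0.0
```

{"name": "play_rows", "arguments": {
  "motion": [
    [0,0,0,0,0,0,0.3],
    [0,0,0,0,0,0,0.3],
    [0,0,0,0,0,0,0.3],
    [0,0,0,0,0,0,0.3],
    [0,0,0,0,0,0,0.3]
  ]
}}

```text
clock: 21.45
position: [0.5473, -0.3023, 0.187]
tool_rot: [-3.141, -0.0, 2.452]
force: [0.1, 0.0, -0.2]
grip_width: 0.0557
finger_force: 0.0
```

Run:
```python
from h import *
s=observe();print(np.round(s['qpos'],2),np.round(s['position'],4))
from plan import plan
plan([(.540,-.311,.19,140,.3),(.540,-.311,.058,140,.3)])
```

```text
[ 0.32  0.57  0.13  1.65 -0.09  0.93  1.37] [ 0.5473 -0.3023  0.187 ]
[[0,-1.1,-0.3,0,0,0.01,0.3],[0,-1.1,-0.3,0,0,0.01,0.3],[0,-1.1,-0.3,0,0,0.01,0.3],[0,-1.1,-0.3,0,0,0.01,0.3],[0,-1.1,-0.3,0,0,0.01,0.3]] # (0.54, -0.311, 0.19, 140, 0.3)
[[0,0,3.3,0,0,0,0.3],[0,0,6.6,0,0,0,0.3],[0,0,9.9,0,0,0,0.3],[0,0,13.2,0,0,0,0.3],[0,0,13.2,0,0,0,0.3]] # (0.54, -0.311, 0.058, 140, 0.3)
```

{"name": "play_rows", "arguments": {
  "motion": [
    [0,-1.1,-0.3,0,0,0,0.3],
    [0,-1.1,2.5,0,0,0,0.3],
    [0,-1.1,6,0,0,0,0.3],
    [0,-1.1,9,0,0,0,0.3],
    [0,-1.1,9,0,0,0,0.3]
  ]
}}

```text
clock: 21.95
position: [0.5379, -0.3106, 0.0939]
tool_rot: [-3.14, -0.005, 2.452]
force: [-0.6, 0.8, 0.6]
grip_width: 0.0555
finger_force: 0.0
```

{"name": "play_rows", "arguments": {
  "motion": [
    [0,0,2,0,0,0,0.3],
    [0,0,3.9,0,0,0,0.3],
    [0,0,3.9,0,0,0,0.3],
    [0,0,3.9,0,0,0,0.3],
    [0,0,3.9,0,0,0,0.3]
  ]
}}

```text
clock: 22.45
position: [0.5409, -0.3116, 0.0598]
tool_rot: [3.141, 0.002, 2.452]
force: [0.5, -0.6, 0.5]
grip_width: 0.0552
finger_force: 0.0
```

{"name": "play_rows", "arguments": {
  "motion": [
    [0,0,0,0,0,0,-1],
    [0,0,0,0,0,0,-1],
    [0,0,0,0,0,0,-1],
    [0,0,0,0,0,0,-1],
    [0,0,0,0,0,0,-1]
  ],
  "squeeze": 30
}}

```text
clock: 22.95
position: [0.5401, -0.3121, 0.059]
tool_rot: [-3.141, 0.001, 2.452]
force: [-2.3, -3.9, 6.4]
grip_width: 0.0358
finger_force: 30.2
```

{"name": "play_rows", "arguments": {
  "motion": [
    [0,0,0.02,0,0,0.14,-1],
    [0,0,0.04,0,0,0.28,-1],
    [0,0,0.07,0,0,0.42,-1],
    [0,0,0.09,0,0,0.56,-1],
    [0,0,0.11,0,0,0.7,-1]
  ]
}}

```text
clock: 23.45
position: [0.5403, -0.3121, 0.058]
tool_rot: [3.141, 0.002, 1.746]
force: [-1.9, -3.8, 5.7]
grip_width: 0.0355
finger_force: 30.1
```

```bash
python3 tab.py w5.png
python3 - <<'E'
from h import *
s=observe();print(s['force'],s['moment'],s['finger_force'],s['grip_width'])
E
```

```text
[ 0.5403 -0.3121  0.058 ] [3.141e+00 2.000e-03 1.746e+00] [ 0.24  0.76  0.29  1.74 -0.31  0.69  0.87] 23.45
plate [0.0107 0.0074] z ctr 0.03943780594915246 58058 [ 593.8 -252. ] [168.3 156.5] 6.2
bench [0.0003 0.0004] -0.000316563293218184 31647
L no 0
R 10197 top above plate [0.0502 0.051  0.0574] n 1952 xy [ 0.5419 -0.3053  0.0959] ((539.6471557617188, -308.9612731933594), 24.20815658569336)
[-3.73750282 -4.55979889  6.15636119] [-1.03773855  0.59860175 -0.06814878] 30.296445786952972 0.035249967292282434
```

{"name": "play_rows", "arguments": {
  "motion": [
    [0,0,0.02,0,0,0.14,-1],
    [0,0,0.04,0,0,0.28,-1],
    [0,0,0.07,0,0,0.42,-1],
    [0,0,0.09,0,0,0.56,-1],
    [0,0,0.11,0,0,0.7,-1]
  ]
}}

```text
clock: 24.0
position: [0.5405, -0.3121, 0.0569]
tool_rot: [3.139, 0.001, 1.046]
force: [-1.8, -3.3, 6.0]
grip_width: 0.035
finger_force: 30.2
```

{"name": "play_rows", "arguments": {
  "motion": [
    [0,0,0.02,0,0,0.14,-1],
    [0,0,0.04,0,0,0.28,-1],
    [0,0,0.07,0,0,0.42,-1],
    [0,0,0.09,0,0,0.56,-1],
    [0,0,0.11,0,0,0.7,-1]
  ]
}}

```text
clock: 24.5
position: [0.5406, -0.3122, 0.0558]
tool_rot: [3.139, -0.001, 0.347]
force: [-1.2, -5.6, 4.6]
grip_width: 0.0353
finger_force: 30.2
```

{"name": "play_rows", "arguments": {
  "motion": [
    [0,0,0.02,0,0,0.14,-1],
    [0,0,0.04,0,0,0.28,-1],
    [0,0,0.07,0,0,0.42,-1],
    [0,0,0.08,0,0,0.5,-1],
    [0,0,0.08,0,0,0.5,-1]
  ]
}}

```text
clock: 25.0
position: [0.5405, -0.3123, 0.0549]
tool_rot: [3.139, -0.002, -0.151]
force: [-1.5, -5.9, 5.7]
grip_width: 0.0351
finger_force: 30.4
```

{"name": "play_rows", "arguments": {
  "motion": [
    [0,0,0,0,0,0,-1],
    [0,0,0,0,0,0,0.3],
    [0,0,0,0,0,0,0.3],
    [0,0,0,0,0,0,0.3],
    [0,0,0,0,0,0,0.3]
  ]
}}

```text
clock: 25.5
position: [0.5403, -0.3107, 0.0539]
tool_rot: [-3.141, 0.0, -0.147]
force: [-0.1, 0.5, 0.4]
grip_width: 0.0554
finger_force: 0.0
```

{"name": "play_rows", "arguments": {
  "motion": [
    [0,0,0,0,0,-0.14,0.3],
    [0,0,0,0,0,-0.28,0.3],
    [0,0,0,0,0,-0.42,0.3],
    [0,0,0,0,0,-0.56,0.3],
    [0,0,0,0,0,-0.7,0.3]
  ]
}}

```text
clock: 26.0
position: [0.5402, -0.3108, 0.0539]
tool_rot: [-3.141, -0.0, 0.559]
force: [-0.2, 0.4, 0.5]
grip_width: 0.0555
finger_force: 0.0
```

{"name": "play_rows", "arguments": {
  "motion": [
    [0,0,0,0,0,-0.14,0.3],
    [0,0,0,0,0,-0.28,0.3],
    [0,0,0,0,0,-0.42,0.3],
    [0,0,0,0,0,-0.56,0.3],
    [0,0,0,0,0,-0.7,0.3]
  ]
}}

```text
clock: 26.5
position: [0.5402, -0.3109, 0.0539]
tool_rot: [-3.142, -0.0, 1.259]
force: [0.3, -0.4, -0.5]
grip_width: 0.0554
finger_force: 0.0
```

{"name": "play_rows", "arguments": {
  "motion": [
    [0,0,0,0,0,-0.14,0.3],
    [0,0,0,0,0,-0.28,0.3],
    [0,0,0,0,0,-0.42,0.3],
    [0,0,0,0,0,-0.5,0.3],
    [0,0,0,0,0,-0.5,0.3]
  ]
}}

```text
clock: 27.0
position: [0.5401, -0.3111, 0.054]
tool_rot: [3.141, -0.0, 1.754]
force: [-0.3, 0.5, -0.1]
grip_width: 0.0553
finger_force: 0.0
```

```bash
python3 tab.py w6.png
```

```text
[ 0.5401 -0.3111  0.054 ] [ 3.141 -0.     1.754] [ 0.24  0.77  0.29  1.74 -0.32  0.68  0.88] 27.0
plate [0.0077 0.0042] z ctr 0.039442259958292834 58889 [ 593.7 -251.6] [168.  156.8] 6.2
bench [0.0001 0.0004] -0.00034862995065581577 32492
L no 0
R 7497 top above plate [0.0472 0.0477 0.0481] n 6599 xy [ 0.5395 -0.3095  0.086 ] ((539.7843627929688, -311.59088134765625), 18.66925621032715)
```

{"name": "play_rows", "arguments": {
  "motion": [
    [0,0,0,0,0,0,-1],
    [0,0,0,0,0,0,-1],
    [0,0,0,0,0,0,-1],
    [0,0,0,0,0,0,-1],
    [0,0,0,0,0,0,-1]
  ]
}}

```text
clock: 27.55
position: [0.5401, -0.311, 0.0539]
tool_rot: [-3.141, 0.0, 1.752]
force: [-2.6, 0.2, 2.3]
grip_width: 0.0352
finger_force: 31.0
```

{"name": "play_rows", "arguments": {
  "motion": [
    [0,0,0.02,0,0,0.14,-1],
    [0,0,0.04,0,0,0.28,-1],
    [0,0,0.06,0,0,0.42,-1],
    [0,0,0.08,0,0,0.56,-1],
    [0,0,0.1,0,0,0.7,-1]
  ]
}}

```text
clock: 28.05
position: [0.5409, -0.311, 0.053]
tool_rot: [3.14, -0.0, 1.047]
force: [1.7, -0.2, -1.0]
grip_width: 0.0349
finger_force: 30.9
```

{"name": "play_rows", "arguments": {
  "motion": [
    [0,0,0.02,0,0,0.14,-1],
    [0,0,0.04,0,0,0.28,-1],
    [0,0,0.06,0,0,0.42,-1],
    [0,0,0.08,0,0,0.56,-1],
    [0,0,0.1,0,0,0.7,-1]
  ]
}}

```text
clock: 28.55
position: [0.5412, -0.3113, 0.0521]
tool_rot: [3.14, -0.001, 0.347]
force: [2.7, -3.3, -0.3]
grip_width: 0.0353
finger_force: 30.8
```

{"name": "play_rows", "arguments": {
  "motion": [
    [0,0,0,0,0,0.14,-1],
    [0,0,0,0,0,0.28,-1],
    [0,0,0,0,0,0.42,-1],
    [0,0,0,0,0,0.55,-1],
    [0,0,0,0,0,0.55,-1]
  ]
}}

```text
clock: 29.05
position: [0.5402, -0.311, 0.0515]
tool_rot: [3.141, 0.001, -0.199]
force: [-0.2, -1.0, -2.7]
grip_width: 0.0352
finger_force: 30.7
```

{"name": "play_rows", "arguments": {
  "motion": [
    [0,0,0,0,0,0,0.3],
    [0,0,0,0,0,0,0.3],
    [0,0,0,0,0,0,0.3],
    [0,0,0,0,0,0,0.3],
    [0,0,0,0,0,0,0.3]
  ]
}}

```text
clock: 29.55
position: [0.5403, -0.311, 0.052]
tool_rot: [-3.141, -0.0, -0.197]
force: [-0.2, -0.2, 0.5]
grip_width: 0.0556
finger_force: 0.0
```

{"name": "play_rows", "arguments": {
  "motion": [
    [0,0,-4,0,0,-0.1,0.3],
    [0,0,-8,0,0,-0.2,0.3],
    [0,0,-12,0,0,-0.35,0.3],
    [0,0,-16,0,0,-0.35,0.3],
    [0,0,-20,0,0,-0.35,0.3]
  ]
}}

```text
clock: 30.05
position: [0.5399, -0.311, 0.2538]
tool_rot: [-3.142, -0.0, 0.153]
force: [0.3, -0.0, -0.2]
grip_width: 0.0554
finger_force: 0.0
```

{"name": "play_rows", "arguments": {
  "motion": [
    [-4,-2,0,0,0,0,0.3],
    [-8,-4,0,0,0,0,0.3],
    [-8,-6,0,0,0,0,0.3],
    [-8,-7,0,0,0,0,0.3],
    [-8,-7,0,0,0,0,0.3]
  ]
}}

```text
clock: 30.55
position: [0.4514, -0.2527, 0.252]
tool_rot: [-3.141, -0.001, 0.155]
force: [0.7, 0.1, 0.2]
grip_width: 0.0557
finger_force: 0.0
```

{"name": "play_rows", "arguments": {
  "motion": [
    [0,0,0,0,0,0,0.3],
    [0,0,0,0,0,0,0.3],
    [0,0,0,0,0,0,0.3],
    [0,0,0,0,0,0,0.3],
    [0,0,0,0,0,0,0.3]
  ]
}}

```text
clock: 31.05
position: [0.4505, -0.2542, 0.2518]
tool_rot: [3.141, 0.0, 0.152]
force: [-0.1, 0.5, 0.6]
grip_width: 0.0553
finger_force: 0.0
```

```bash
python3 tab.py w7.png; python3 look.py s7.png
```

```text
[ 0.4505 -0.2542  0.2518] [3.141 0.    0.152] [-0.3   0.5   0.99  1.89 -0.49  1.02 -0.52] 31.05
plate [0.0047 0.0004] z ctr 0.0395051604031564 12551 [ 572.3 -242.2] [129.3 179. ] 5.7
bench [0.0004 0.0015] -0.0003031407696871929 31510
L 1385 top above plate [0.0443 0.0449 0.0454] n 1331 xy [ 0.5271 -0.1813  0.0836] ((526.9210815429688, -181.08273315429688), 18.49394416809082)
R 1379 top above plate [0.0442 0.0448 0.0453] n 1333 xy [ 0.5385 -0.3092  0.0835] ((538.2958374023438, -310.1581115722656), 18.64959716796875)
[ 259  281   54   38 1073] [ 0.695 -0.07   0.055] [0.028 0.074] [696. -72.] [103.  69.] 1
[278 300  35  26 255] [ 0.696 -0.04   0.035] [0.024 0.043] [689. -52.] [41. 66.] 88
```

The table measures level: both knobs are 44 mm above the plate and the tilt is about 0.0045 rad. Next I'll locate the two dishes.

Run:
```python
from h import *
for f in('w.npz','last.npz'):
    X=np.load(f)['X']
    m=(X[...,2]>.006)&(X[...,2]<.022)&(X[...,0]>.36)&(X[...,0]<.47)&(X[...,1]<-.15)&(X[...,1]>-.37)
    n,l,st,ce=cv2.connectedComponentsWithStats(m.astype(np.uint8))
    for i in range(1,n):
        if st[i,4]>150: P=X[l==i]; print(f,st[i,4],np.round(cv2.minEnclosingCircle((P[:,:2]*1000).astype(np.float32))[0],1),cv2.minEnclosingCircle((P[:,:2]*1000).astype(np.float32))[1],np.median(P[:,2]))
    b=(np.abs(X[...,2])<.006)&(X[...,0]>.25)&(X[...,1]<-.2)&(X[...,1]>-.3); print('edge',X[b][:,0].min())
from plan import plan
plan([(.44,-.237,.2,96,1),(.406,-.235,.1,96,1)])
```

```text
w.npz 1906 [ 404.  -235.5] 29.10642433166504 0.014426520160254048
w.npz 1899 [ 414.2 -320.2] 29.48025131225586 0.014393615813013459
edge 0.30410861490178
last.npz 364 [ 414.1 -319.5] 30.251449584960938 0.014939004086199588
last.npz 393 [ 402.8 -233.1] 30.865205764770508 0.014981700542311885
edge 0.3032702890336749
[[-0.1,-0.2,0.5,0,0,-0.14,1.0],[-0.1,-0.3,1,0,0,-0.28,1.0],[-0.2,-0.5,1.4,0,0,-0.42,1.0],[-0.3,-0.7,1.9,0,0,-0.56,1.0],[-0.4,-0.8,2.4,0,0,-0.7,1.0]] 
[[0.1,-0.2,0.5,0,0,-0.14,1.0],[0.1,-0.4,0.9,0,0,-0.28,1.0],[0.2,-0.5,1.4,0,0,-0.42,1.0],[0.3,-0.7,1.9,0,0,-0.56,1.0],[0.3,-0.9,2.4,0,0,-0.7,1.0]] 
[[0.2,-0.1,0.4,0,0,-0.12,1.0],[0.2,-0.1,0.4,0,0,-0.12,1.0],[0.2,-0.1,0.4,0,0,-0.12,1.0],[0.2,-0.1,0.4,0,0,-0.12,1.0],[0.2,-0.1,0.4,0,0,-0.12,1.0]] # (0.44, -0.237, 0.2, 96, 1)
[[0.2,-1.1,3.3,0,0,0,1.0],[0.3,-2.2,6.7,0,0,0,1.0],[0.5,-3.3,10,0,0,0,1.0],[0.5,-3.3,10,0,0,0,1.0],[0.5,-3.3,10,0,0,0,1.0]] # (0.406, -0.235, 0.1, 96, 1)
```

{"name": "play_rows", "arguments": {
  "motion": [
    [-0.1,-0.2,0.5,0,0,-0.14,1],
    [-0.1,-0.3,1,0,0,-0.28,1],
    [-0.2,-0.5,1.4,0,0,-0.42,1],
    [-0.3,-0.7,1.9,0,0,-0.56,1],
    [-0.4,-0.8,2.4,0,0,-0.7,1]
  ]
}}

```text
clock: 31.65
position: [0.4453, -0.2465, 0.2278]
tool_rot: [3.141, -0.0, 0.859]
force: [-0.3, 0.0, 0.0]
grip_width: 0.0856
finger_force: 0.0
```

{"name": "play_rows", "arguments": {
  "motion": [
    [0.1,-0.2,0.5,0,0,-0.14,1],
    [0.1,-0.4,0.9,0,0,-0.28,1],
    [0.2,-0.5,1.4,0,0,-0.42,1],
    [0.3,-0.7,1.9,0,0,-0.56,1],
    [0.3,-0.9,2.4,0,0,-0.7,1]
  ]
}}

```text
clock: 32.15
position: [0.4406, -0.2384, 0.2037]
tool_rot: [3.141, 0.0, 1.559]
force: [0.1, -0.8, 0.7]
grip_width: 0.0855
finger_force: 0.0
```

{"name": "play_rows", "arguments": {
  "motion": [
    [0.2,-0.1,0.4,0,0,-0.12,1],
    [0.2,-0.1,0.4,0,0,-0.12,1],
    [0.2,-0.1,0.4,0,0,-0.12,1],
    [0.2,-0.1,0.4,0,0,-0.12,1],
    [0.2,-0.1,0.4,0,0,-0.12,1]
  ]
}}

```text
clock: 32.65
position: [0.4397, -0.2365, 0.2]
tool_rot: [3.141, 0.0, 1.671]
force: [0.7, -0.2, -0.1]
grip_width: 0.0852
finger_force: 0.0
```

{"name": "play_rows", "arguments": {
  "motion": [
    [0.2,-1.1,3,0,0,0,1],
    [0.3,-2.2,6,0,0,0,1],
    [0.3,-3.4,9,0,0,0,1],
    [0.3,-3.4,10,0,0,0,1],
    [0.3,-3.4,10,0,0,0,1]
  ]
}}

```text
clock: 33.15
position: [0.4054, -0.2369, 0.0994]
tool_rot: [-3.14, -0.001, 1.672]
force: [-0.6, 0.4, 0.5]
grip_width: 0.0858
finger_force: 0.0
```

{"name": "play_rows", "arguments": {
  "motion": [
    [0,0,0,0,0,0,1],
    [0,0,0,0,0,0,1],
    [0,0,0,0,0,0,1],
    [0,0,0,0,0,0,1],
    [0,0,0,0,0,0,1]
  ]
}}

```text
clock: 33.65
position: [0.4057, -0.2369, 0.1002]
tool_rot: [3.141, 0.0, 1.673]
force: [-0.8, 1.0, 0.7]
grip_width: 0.0855
finger_force: 0.0
```

Run:
```python
from plan import plan
plan([(.404,-.235,.1,96,1),(.404,-.235,.02,96,1),(.404,-.235,-.001,96,1)])
```

```text
[[0.2,-0.1,0,0,0,0,1.0],[0.2,-0.1,0,0,0,0,1.0],[0.2,-0.1,0,0,0,0,1.0],[0.2,-0.1,0,0,0,0,1.0],[0.2,-0.1,0,0,0,0,1.0]] # (0.404, -0.235, 0.1, 96, 1)
[[0,0,2.7,0,0,0,1.0],[0,0,5.3,0,0,0,1.0],[0,-0.1,8,0,0,0,1.0],[0,-0.1,8,0,0,0,1.0],[0,-0.1,8,0,0,0,1.0]] # (0.404, -0.235, 0.02, 96, 1)
[[0,0,2.1,0,0,0,1.0],[0,0,2.1,0,0,0,1.0],[0,0,2.1,0,0,0,1.0],[0,0,2.1,0,0,0,1.0],[0,0,2.1,0,0,0,1.0]] # (0.404, -0.235, -0.001, 96, 1)
```

{"name": "play_rows", "arguments": {
  "motion": [
    [0.2,-0.1,2.7,0,0,0,1],
    [0.2,-0.1,5.3,0,0,0,1],
    [0.2,-0.1,8,0,0,0,1],
    [0.2,-0.1,8,0,0,0,1],
    [0.2,-0.1,8,0,0,0,1]
  ]
}}

```text
clock: 34.15
position: [0.404, -0.2353, 0.0203]
tool_rot: [-3.141, -0.0, 1.672]
force: [-0.5, -0.0, 0.2]
grip_width: 0.0856
finger_force: 0.0
```

{"name": "play_rows", "arguments": {
  "motion": [
    [0,0,0.6,0,0,0,1],
    [0,0,1.2,0,0,0,1],
    [0,0,1.8,0,0,0,1],
    [0,0,1.8,0,0,0,1],
    [0,0,1.8,0,0,0,1]
  ]
}}

```text
clock: 34.65
position: [0.4042, -0.235, 0.0019]
tool_rot: [-3.141, -0.0, 1.673]
force: [0.2, -0.5, 0.1]
grip_width: 0.0851
finger_force: 0.0
```

{"name": "play_rows", "arguments": {
  "motion": [
    [0,0,0,0,0,0,0.6],
    [0,0,0,0,0,0,0.4],
    [0,0,0,0,0,0,-1],
    [0,0,0,0,0,0,-1],
    [0,0,0,0,0,0,-1]
  ],
  "squeeze": 25
}}

```text
clock: 35.15
position: [0.4044, -0.2351, 0.0023]
tool_rot: [3.141, 0.0, 1.673]
force: [-1.4, 1.1, 10.0]
grip_width: 0.053
finger_force: 24.4
```

{"name": "play_rows", "arguments": {
  "motion": [
    [0,0,-0.5,0,0,0,-1],
    [0,0,-1.5,0,0,0,-1],
    [0,0,-3,0,0,0,-1],
    [0,0,-4,0,0,0,-1],
    [0,0,-4,0,0,0,-1]
  ]
}}

```text
clock: 35.65
position: [0.405, -0.2352, 0.0433]
tool_rot: [3.14, 0.001, 1.673]
force: [0.0, 0.2, -0.5]
grip_width: 0.0529
finger_force: 26.4
```

Run:
```python
from plan import plan
plan([(.404,-.235,.16,96,-1),(.6145,-.1996,.16,96,-1),(.6145,-.1996,.06,96,-1),(.6145,-.1996,.042,96,-1)])
```

```text
[[0,0,-3.9,0,0,0,-1.0],[0,0,-7.8,0,0,0,-1.0],[0,-0.1,-11.7,0,0,0,-1.0],[0,-0.1,-11.7,0,0,0,-1.0],[0,-0.1,-11.7,0,0,0,-1.0]] # (0.404, -0.235, 0.16, 96, -1)
[[0.3,4,0,0,0,0,-1.0],[0.5,8,0,0,0,0,-1.0],[0.8,12,0,0,0,0,-1.0],[1,16,0.1,0,0,0,-1.0],[1.3,20,0.1,0,0,0,-1.0]] 
[[0.1,1.3,0,0,0,0,-1.0],[0.1,1.3,0,0,0,0,-1.0],[0.1,1.3,0,0,0,0,-1.0],[0.1,1.3,0,0,0,0,-1.0],[0.1,1.3,0,0,0,0,-1.0]] # (0.6145, -0.1996, 0.16, 96, -1)
[[0,0,3.3,0,0,0,-1.0],[0,0,6.6,0,0,0,-1.0],[0,0,10,0,0,0,-1.0],[0,0,10,0,0,0,-1.0],[0,0,10,0,0,0,-1.0]] # (0.6145, -0.1996, 0.06, 96, -1)
[[0,0,1.8,0,0,0,-1.0],[0,0,1.8,0,0,0,-1.0],[0,0,1.8,0,0,0,-1.0],[0,0,1.8,0,0,0,-1.0],[0,0,1.8,0,0,0,-1.0]] # (0.6145, -0.1996, 0.042, 96, -1)
```

{"name": "play_rows", "arguments": {
  "motion": [
    [0,0,-3.9,0,0,0,-1],
    [0,0,-7.8,0,0,0,-1],
    [0,-0.1,-11.7,0,0,0,-1],
    [0,-0.1,-11.7,0,0,0,-1],
    [0,-0.1,-11.7,0,0,0,-1]
  ]
}}

```text
clock: 36.15
position: [0.4037, -0.2349, 0.1592]
tool_rot: [3.14, 0.0, 1.674]
force: [-0.1, -0.7, -1.1]
grip_width: 0.0529
finger_force: 26.8
```

{"name": "play_rows", "arguments": {
  "motion": [
    [0.3,4,0,0,0,0,-1],
    [0.5,8,0,0,0,0,-1],
    [0.8,12,0,0,0,0,-1],
    [1,16,0,0,0,0,-1],
    [1.3,20,0,0,0,0,-1]
  ]
}}

```text
clock: 36.65
position: [0.6018, -0.2012, 0.1569]
tool_rot: [-3.139, -0.001, 1.673]
force: [-0.0, -1.2, -0.2]
grip_width: 0.0531
finger_force: 26.8
```

{"name": "play_rows", "arguments": {
  "motion": [
    [0.1,1.3,0,0,0,0,-1],
    [0.1,1.3,0,0,0,0,-1],
    [0.1,1.3,3,0,0,0,-1],
    [0.1,1.3,6,0,0,0,-1],
    [0.1,1.3,9,0,0,0,-1]
  ]
}}

```text
clock: 37.15
position: [0.6122, -0.1998, 0.0669]
tool_rot: [-3.14, -0.0, 1.672]
force: [0.1, 0.3, -0.7]
grip_width: 0.0531
finger_force: 26.8
```

{"name": "play_rows", "arguments": {
  "motion": [
    [0,0,0.5,0,0,0,-1],
    [0,0,1,0,0,0,-1],
    [0,0,1,0,0,0,-1],
    [0,0,1,0,0,0,-1],
    [0,0,1,0,0,0,-1]
  ]
}}

```text
clock: 37.65
position: [0.6142, -0.1997, 0.06]
tool_rot: [3.14, 0.0, 1.673]
force: [0.1, 0.3, -0.3]
grip_width: 0.0529
finger_force: 26.8
```

Run:
```python
from plan import plan
from h import *
s=observe(); print(s['position'],s['force'],s['grip_width'])
plan([(.6145,-.1996,.042,96,-1)])
```

```text
[ 0.61421237 -0.1996539   0.05998039] [ 0.0648931   0.27878074 -0.26439182] 0.05289543525255649
[[0,0,1.8,0,0,0,-1.0],[0,0,1.8,0,0,0,-1.0],[0,0,1.8,0,0,0,-1.0],[0,0,1.8,0,0,0,-1.0],[0,0,1.8,0,0,0,-1.0]] # (0.6145, -0.1996, 0.042, 96, -1)
```

{"name": "play_rows", "arguments": {
  "motion": [
    [0,0,0.6,0,0,0,-1],
    [0,0,1.2,0,0,0,-1],
    [0,0,1.6,0,0,0,-1],
    [0,0,1.8,0,0,0,-1],
    [0,0,1.8,0,0,0,-1]
  ]
}}

```text
clock: 38.15
position: [0.6135, -0.1995, 0.0409]
tool_rot: [-3.141, -0.0, 1.673]
force: [-1.9, 1.3, 6.5]
grip_width: 0.0533
finger_force: 29.9
```

{"name": "play_rows", "arguments": {
  "motion": [
    [0,0,0,0,0,0,-1],
    [0,0,0,0,0,0,0.6],
    [0,0,0,0,0,0,0.6],
    [0,0,0,0,0,0,0.6],
    [0,0,0,0,0,0,0.6]
  ]
}}

```text
clock: 38.65
position: [0.6137, -0.1995, 0.0408]
tool_rot: [-3.142, 0.0, 1.673]
force: [-0.5, 0.3, 0.3]
grip_width: 0.0682
finger_force: 0.0
```

{"name": "play_rows", "arguments": {
  "motion": [
    [0,0,-1,0,0,0,0.6],
    [0,0,-3,0,0,0,0.6],
    [0,0,-6,0,0,0,0.6],
    [0,0,-9,0,0,0,0.6],
    [0,0,-12,0,0,0,0.6]
  ]
}}

```text
clock: 39.15
position: [0.6136, -0.1996, 0.1629]
tool_rot: [3.141, 0.0, 1.673]
force: [0.2, 0.6, -0.1]
grip_width: 0.0687
finger_force: 0.0
```

Run:
```python
from plan import plan
from h import *
p,d,ci=grab('side','s8.png');X=cloud(d,ci)
m=(X[...,2]>.05)&(X[...,2]<.062)&(X[...,0]>.57)&(X[...,0]<.67)&(X[...,1]>-.26)&(X[...,1]<-.15); P=X[m]
print(len(P),cv2.minEnclosingCircle((P[:,:2]*1000).astype(np.float32)) if len(P) else '')
plan([(.414,-.3200,.16,96,1),(.414,-.32,.02,96,1)])
```

```text
534 ((613.187744140625, -199.01193237304688), 29.601486206054688)
[[-1.7,-3.6,0.1,0,0,0,1.0],[-3.4,-7.3,0.2,0,0,0,1.0],[-5,-10.9,0.3,0,0,0,1.0],[-6.7,-14.5,0.5,0,0,0,1.0],[-8.4,-18.1,0.6,0,0,0,1.0]] 
[[-1.4,-3.1,0.1,0.01,0,0,1.0],[-1.4,-3.1,0.1,0.01,0,0,1.0],[-1.4,-3.1,0.1,0.01,0,0,1.0],[-1.4,-3.1,0.1,0.01,0,0,1.0],[-1.4,-3.1,0.1,0.01,0,0,1.0]] # (0.414, -0.32, 0.16, 96, 1)
[[0,0,3.5,0,0,0,1.0],[0,0,7,0,0,0,1.0],[0,0,10.5,0,0,0,1.0],[0,0,14,0,0,0,1.0],[0,0,14,0,0,0,1.0]] # (0.414, -0.32, 0.02, 96, 1)
```

{"name": "play_rows", "arguments": {
  "motion": [
    [-1.7,-3.6,0,0,0,0,1],
    [-3.4,-7.3,0,0,0,0,1],
    [-5,-10.9,0,0,0,0,1],
    [-6.7,-14.5,0,0,0,0,1],
    [-8.4,-18.1,0,0,0,0,1]
  ]
}}

```text
clock: 39.7
position: [0.4409, -0.3022, 0.1615]
tool_rot: [3.141, 0.0, 1.673]
force: [1.1, -1.9, -0.1]
grip_width: 0.0856
finger_force: 0.0
```

{"name": "play_rows", "arguments": {
  "motion": [
    [-1.4,-3.1,0,0,0,0,1],
    [-1.4,-3.1,3,0,0,0,1],
    [-1.4,-3.1,6,0,0,0,1],
    [-1.4,-3.1,6,0,0,0,1],
    [-1.4,-3.1,6,0,0,0,1]
  ]
}}

```text
clock: 40.2
position: [0.4128, -0.3189, 0.1017]
tool_rot: [-3.141, 0.0, 1.672]
force: [-0.5, 0.4, 0.1]
grip_width: 0.0857
finger_force: 0.0
```

Run:
```python
from plan import plan
plan([(.414,-.32,.02,96,1)])
```

```text
[[0,0,2.7,0,0,0,1.0],[-0.1,0.1,5.4,0,0,0,1.0],[-0.1,0.1,8.2,0,0,0,1.0],[-0.1,0.1,8.2,0,0,0,1.0],[-0.1,0.1,8.2,0,0,0,1.0]] # (0.414, -0.32, 0.02, 96, 1)
```

{"name": "play_rows", "arguments": {
  "motion": [
    [-0.1,0.1,2.7,0,0,0,1],
    [-0.1,0.1,5.4,0,0,0,1],
    [-0.1,0.1,8.2,0,0,0,1],
    [-0.1,0.1,9.2,0,0,0,1],
    [-0.1,0.1,10,0,0,0,1]
  ]
}}

```text
clock: 40.7
position: [0.4144, -0.3199, 0.0016]
tool_rot: [3.141, 0.001, 1.673]
force: [0.5, -0.0, 0.7]
grip_width: 0.0852
finger_force: 0.0
```

{"name": "play_rows", "arguments": {
  "motion": [
    [0,0,0,0,0,0,0.6],
    [0,0,0,0,0,0,0.4],
    [0,0,0,0,0,0,-1],
    [0,0,0,0,0,0,-1],
    [0,0,0,0,0,0,-1]
  ]
}}

```text
clock: 41.2
position: [0.4145, -0.3199, 0.0022]
tool_rot: [3.14, 0.001, 1.673]
force: [-1.4, 1.0, 9.9]
grip_width: 0.0531
finger_force: 24.2
```

{"name": "play_rows", "arguments": {
  "motion": [
    [0,0,-0.5,0,0,0,-1],
    [0,0,-4,0,0,0,-1],
    [0,0,-8,0,0,0,-1],
    [0,0,-12,0,0,0,-1],
    [0,0,-16,0,0,0,-1]
  ]
}}

```text
clock: 41.7
position: [0.4136, -0.3194, 0.1633]
tool_rot: [3.141, 0.0, 1.672]
force: [0.7, 1.7, 0.1]
grip_width: 0.0531
finger_force: 26.6
```

Run:
```python
from plan import plan
plan([(.6215,-.276,.16,96,-1),(.6215,-.276,.06,96,-1)])
```

```text
[[0.4,4,0.1,0,0,0,-1.0],[0.8,8,0.1,0,0,0,-1.0],[1.2,11.9,0.2,0,0,0,-1.0],[1.7,15.9,0.3,0,0,0,-1.0],[2.1,19.9,0.3,0,0,0,-1.0]] 
[[0.1,1.2,0,0,0,0,-1.0],[0.1,1.2,0,0,0,0,-1.0],[0.1,1.2,0,0,0,0,-1.0],[0.1,1.2,0,0,0,0,-1.0],[0.1,1.2,0,0,0,0,-1.0]] # (0.6215, -0.276, 0.16, 96, -1)
[[0,0,3.3,0,0,0,-1.0],[0,0,6.7,0,0,0,-1.0],[0,0,10,0,0,0,-1.0],[0,0,10,0,0,0,-1.0],[0,0,10,0,0,0,-1.0]] # (0.6215, -0.276, 0.06, 96, -1)
```

{"name": "play_rows", "arguments": {
  "motion": [
    [0.4,4,0,0,0,0,-1],
    [0.8,8,0,0,0,0,-1],
    [1.2,11.9,0,0,0,0,-1],
    [1.7,15.9,0,0,0,0,-1],
    [2.1,19.9,0,0,0,0,-1]
  ]
}}

```text
clock: 42.2
position: [0.6113, -0.2775, 0.162]
tool_rot: [3.141, 0.0, 1.673]
force: [-0.1, -0.4, -0.1]
grip_width: 0.0531
finger_force: 26.6
```

{"name": "play_rows", "arguments": {
  "motion": [
    [0.1,1.2,0,0,0,0,-1],
    [0.1,1.2,0,0,0,0,-1],
    [0.1,1.2,3,0,0,0,-1],
    [0.1,1.2,6,0,0,0,-1],
    [0.1,1.2,9,0,0,0,-1]
  ]
}}

```text
clock: 42.7
position: [0.6202, -0.277, 0.0709]
tool_rot: [3.141, 0.001, 1.671]
force: [0.7, 0.2, -0.5]
grip_width: 0.0533
finger_force: 26.6
```

{"name": "play_rows", "arguments": {
  "motion": [
    [0,0,0.5,0,0,0,-1],
    [0,0,1,0,0,0,-1],
    [0,0,1,0,0,0,-1],
    [0,0,1,0,0,0,-1],
    [0,0,1,0,0,0,-1]
  ]
}}

```text
clock: 43.2
position: [0.622, -0.2764, 0.0621]
tool_rot: [3.14, 0.001, 1.673]
force: [0.7, 0.1, 0.1]
grip_width: 0.0534
finger_force: 26.6
```

Run:
```python
from h import *
s=observe(); print(s['position'],s['force'],s['grip_width'])
```

```text
[ 0.62201164 -0.27636942  0.06213438] [0.67391414 0.11289602 0.09385905] 0.053401651133810686
```

{"name": "play_rows", "arguments": {
  "motion": [
    [0,0,0.6,0,0,0,-1],
    [0,0,1.2,0,0,0,-1],
    [0,0,1.8,0,0,0,-1],
    [0,0,2,0,0,0,-1],
    [0,0,2,0,0,0,-1]
  ]
}}

```text
clock: 43.7
position: [0.6214, -0.2761, 0.041]
tool_rot: [-3.141, -0.0, 1.673]
force: [-3.3, 1.0, 9.1]
grip_width: 0.0533
finger_force: 29.6
```

{"name": "play_rows", "arguments": {
  "motion": [
    [0,0,0,0,0,0,-1],
    [0,0,0,0,0,0,0.6],
    [0,0,0,0,0,0,0.6],
    [0,0,0,0,0,0,0.6],
    [0,0,0,0,0,0,0.6]
  ]
}}

```text
clock: 44.2
position: [0.6215, -0.2761, 0.0407]
tool_rot: [-3.141, -0.0, 1.673]
force: [-0.4, 0.8, -0.4]
grip_width: 0.0681
finger_force: 0.0
```

{"name": "play_rows", "arguments": {
  "motion": [
    [0,0,-1,0,0,0,0.6],
    [0,0,-3,0,0,0,0.6],
    [0,0,-7,0,0,0,0.6],
    [0,0,-12,0,0,0,0.6],
    [0,0,-17,0,0,0,0.6]
  ]
}}

```text
clock: 44.7
position: [0.6211, -0.2762, 0.2134]
tool_rot: [-3.141, 0.0, 1.672]
force: [0.0, 0.3, 0.3]
grip_width: 0.0683
finger_force: 0.0
```

{"name": "play_rows", "arguments": {
  "motion": [
    [0.5,-4,0,0,0,0.14,0.6],
    [0.5,-8,0,0,0,0.28,0.6],
    [0.5,-12,0,0,0,0.42,0.6],
    [0.5,-15,0,0,0,0.56,0.6],
    [0.5,-17,0,0,0,0.7,0.6]
  ]
}}

```text
clock: 45.2
position: [0.4498, -0.2887, 0.2118]
tool_rot: [3.141, -0.001, 0.965]
force: [0.3, -0.3, 0.1]
grip_width: 0.0683
finger_force: 0.0
```

{"name": "play_rows", "arguments": {
  "motion": [
    [0,0,0,0,0,0.14,0.6],
    [0,0,0,0,0,0.28,0.6],
    [0,0,0,0,0,0.42,0.6],
    [0,0,0,0,0,0.56,0.6],
    [0,0,0,0,0,0.7,0.6]
  ]
}}

```text
clock: 45.7
position: [0.452, -0.2884, 0.2116]
tool_rot: [3.142, -0.001, 0.267]
force: [-1.0, 0.1, 0.0]
grip_width: 0.0682
finger_force: 0.0
```

{"name": "play_rows", "arguments": {
  "motion": [
    [0,0,0,0,0,0,0.6],
    [0,0,0,0,0,0,0.6],
    [0,0,0,0,0,0,0.6],
    [0,0,0,0,0,0,0.6],
    [0,0,0,0,0,0,0.6]
  ]
}}

```text
clock: 46.2
position: [0.4519, -0.2885, 0.211]
tool_rot: [-3.141, -0.0, 0.274]
force: [0.6, 0.3, -0.6]
grip_width: 0.068
finger_force: 0.0
```

```bash
python3 tab.py w9.png; python3 look.py s9.png
python3 - <<'E'
from h import *
X=np.load('w.npz')['X']
m=(X[...,2]>.049)&(X[...,2]<.062)&(X[...,0]>.57)&(X[...,0]<.67)
n,l,st,ce=cv2.connectedComponentsWithStats(m.astype(np.uint8))
for i in range(1,n):
    if st[i,4]>300: P=X[l==i]; c=np.array(cv2.minEnclosingCircle((P[:,:2]*1000).astype(np.float32))[0])-[593.5,-240]; a=.102;print(st[i,4],'table frame',c@[np.cos(a),np.sin(a)],c@[-np.sin(a),np.cos(a)],np.percentile(P[:,2],[5,50,95]))
E
```

```text
[ 0.4519 -0.2885  0.211 ] [-3.141 -0.     0.274] [-0.18  0.59  0.94  1.89 -0.57  0.97 -0.28] 46.2
plate [0.0055 0.0013] z ctr 0.039554409067650405 11711 [ 568.9 -242.3] [122.2 178.5] 5.3
bench [0.0011 0.0007] -0.00024350678727813905 34374
L 1941 top above plate [0.0442 0.0448 0.0453] n 1816 xy [ 0.527  -0.1816  0.0835] ((526.7086181640625, -180.526123046875), 18.808666229248047)
R 1762 top above plate [0.0443 0.0449 0.0453] n 1714 xy [ 0.5383 -0.3097  0.0835] ((538.451171875, -310.2456359863281), 18.478078842163086)
[ 258  281   55   37 1062] [ 0.695 -0.071  0.055] [0.029 0.074] [695. -74.] [103.  70.] 1
[279 300  34  26 258] [ 0.695 -0.04   0.035] [0.024 0.043] [689. -52.] [43. 66.] 88
866 table frame 9.285826892304259 34.969271885965746 [0.05083384 0.05435822 0.05574238]
1988 table frame 20.33726474984344 -40.00492742032447 [0.05292817 0.05448449 0.05576047]
999 table frame 4.310254764172709 -185.28566322789834 [0.04973098 0.05544836 0.06126952]
```

View pics/s9.png

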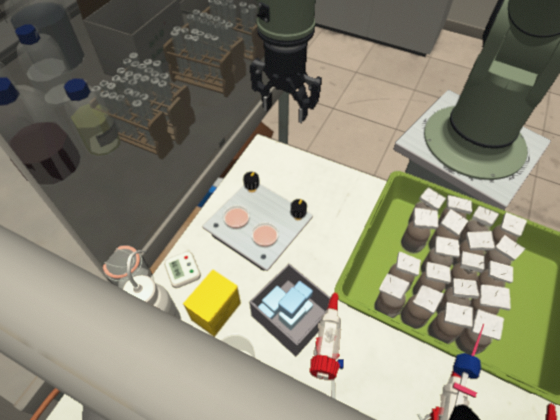

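The picture shows both dishes flat on the plate at (236,217) and (264,235), the plate level, the foams in the bin near (290,305), and the arm clear of everything.

```bash
python3 -c "
from workcell import bot; print(bot.job_done())"
```

```text
the job is handed in; nothing more can be done
None
```

I handed the job in after about 46 s of robot time: all three foam offcuts are in the bin, the table measures level to about 0.005 rad, and both petri dishes I could see stand flat on the plate; no verdict came back.

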